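# Set up the carton coder for small cartons

### The job

Set the bench carton coder up for the small cartons waiting beside it: stand all of them tape side up in single file on the belt, between fence and guide and not under the print head, long side along the belt, and bring the guide in with its red gate lever, slot by slot, to slot 3 (the 54 mm one), where they have just a little play. Also loosen the brass lock ring on the print head, wind the black adjuster knob until the head is 3 mm higher than the cartons are tall, 41 mm above the belt, and then turn the lock ring tight again. Leave the tape, the disk drive and the mouse where they are.

Things in the scene. Friction and masses are not known exactly. Their poses are not given: they have to be found in the camera images.
- coder: Bench carton coder, fixed: grey base 235 x 530 mm with a short black belt, standing still. Origin on the bench under the belt's middle; y along the belt towards the print head, x across it away from the robot, z up; may be turned a few degrees. White control pod 54 mm high at x -105, y +115 mm. Print head gantry crosses at y +215: beam 40 mm wide, underside z 145, top z 155 mm.
- belt (a point): Middle of the belt's top face, 30 mm above the bench, axes as the coder's. Fixed aluminium fence on the far side: inner face at x +45 mm, its top 20 mm above the belt, y -180 to +240. Sprung guide rail on the near side: y -170 to +170 mm, its top 20 mm above the belt.
- guide (a joint): How far the near guide rail is moved in towards the fence, in m; the gap between them is 90 mm minus this. A spring of 2 to 6 N always pulls the rail open (to 0). The gate's slots hold it at 0 (slot 1, gap 90 mm), 0.018 (slot 2, 72 mm), 0.036 (slot 3, 54 mm, three yellow dots) and 0.054 (slot 4, 36 mm).
- lever (a joint): Sideways swing of the guide lever, rad: 0 upright, positive leaning to the coder's +y. It rides on the guide rail, its shank in a fixed zigzag gate with lanes at -0.19 and +0.19. Way: slot 1 (guide 0, lever -), in to guide 0.0205, over to + (slot 2), in to 0.0385, over to - (slot 3), in to 0.0565, over to + (slot 4); play 2.5 mm either way. All else is blocked.
- lever_knob (a point): Centre of the red ball knob, 28 mm across, on the guide lever, 105 mm above its pivot (coder frame: x -0.105 + guide, y -0.215, z 0.050 m). The level gate plate, 83 x 53 mm, is 41 mm below it. Let go in a slot, the spring draws the lever back 2.5 mm against the slot's edge and it holds; let go elsewhere, it goes back to the slot before.
- ring (a joint): Turn of the brass lock ring (jam nut), rad: 0 is tight against its stop, positive is anticlockwise seen from above (loosening), at most 3. Above about 0.45 the adjuster is free; below that it is clamped. Needs about 0.3 N m.
- lock_ring (a point): Centre of the lock ring, a round knurled brass ring 42 mm across, 12 mm thick, axis upright, on the gantry above the belt's middle line (coder frame x 0, y +0.215, z 0.177 m), 22 mm above the beam; a red mark turns with it. The narrower adjuster knob stands above it on the same axis, its top at most 47 mm above the ring's centre.
- adjuster (a joint): Turn of the adjuster screw, rad, positive clockwise seen from above, which lowers the print head 8 mm a turn: the head's underside is 0.053 m - 0.008 m x value / 6.283 above the belt. Needs about 0.1 N m when the lock ring is loose.
- adjuster_knob (a point): Centre of the adjuster's round black knob, 26 mm across, 22 mm tall, axis upright, above the lock ring on the same axis; it goes up and down with the print head (134 mm above the head's underside). A white line on top shows its turn.
- nozzle (a point): Middle of the underside of the black and blue print head, 70 x 44 mm, that hangs from the gantry over the belt.
- carton1_mid (a point): Centre of a small brown carton with blue side panels, 50 mm (its x) by 60 mm (its y) and 38 mm high (its z), about 90 g, standing tape strip up on the bench to the right of the coder. There may be two, three or four cartons; a missing one reads None.
- carton2_mid (a point): Centre of a small brown carton with blue side panels, 50 mm (its x) by 60 mm (its y) and 38 mm high (its z), about 90 g, standing tape strip up on the bench to the right of the coder. There may be two, three or four cartons; a missing one reads None.
- carton3_mid (a point): Centre of a small brown carton with blue side panels, 50 mm (its x) by 60 mm (its y) and 38 mm high (its z), about 90 g, standing tape strip up on the bench to the right of the coder. There may be two, three or four cartons; a missing one reads None.
- carton4_mid (a point): Centre of a small brown carton with blue side panels, 50 mm (its x) by 60 mm (its y) and 38 mm high (its z), about 90 g, standing tape strip up on the bench to the right of the coder. There may be two, three or four cartons; a missing one reads None.
- tape: Roll of brown packing tape lying flat, 100 mm across, 48 mm high; origin under its centre. Not part of the job.
- drive: Bare hard disk drive, 102 x 147 x 26 mm, lying flat; origin under its centre. Not part of the job.
- mouse: Round black computer mouse, 62 mm across, 34 mm high; origin under its centre. Not part of the job.
Not all that is in view belongs to the job. Leave any orange look-alike of the part that bears carton3_mid alone. Leave any pink look-alike of the part that bears carton1_mid alone.

How it is judged:
On the way, in this order (a step that is already met when the one before it is completed fails the run):
1. the lock ring is loosened by at least half a radian, the print head still where it was (value of joint ring above 0.5 rad and distance of nozzle from where it was at the start of the episode below 0.0015 m), for 0.2 s.
2. the print head is set 39 to 43 mm above the belt while the lock ring is loose (z of nozzle in the frame of coder between 0.069 and 0.073 m and value of joint ring above 0.4 rad), for 0.2 s.
3. the lock ring is tight again with the print head still 39 to 43 mm above the belt (z of nozzle in the frame of coder between 0.069 and 0.073 m and value of joint ring below 0.25 rad), for 0.2 s.
At the end, for the whole second after the job is handed in: Every carton stands tape up, flat on the belt, between guide and fence, within 8 degrees of square, long side along the belt, centre within 145 mm of the rail's middle; guide held in slot 3 (32.5 to 40.5 mm, lever past -0.1 rad); head 39 to 43 mm above the belt; ring within 0.25 rad of tight (all of step 3 and x of carton1_mid in the frame of coder between 0.012 and 0.024 m and y of carton1_mid in the frame of coder between -0.145 and 0.145 m and z of carton1_mid in the frame of coder between 0.0445 and 0.0535 m and angle between the y axis of each of carton1_mid, carton2_mid, carton3_mid, carton4_mid and the y axis of coder, either way round below 0.14 rad and angle between each of carton1_mid, carton2_mid, carton3_mid, carton4_mid's own z axis and vertical below 0.08 rad and x of carton2_mid in the frame of coder between 0.012 and 0.024 m and y of carton2_mid in the frame of coder between -0.145 and 0.145 m and z of carton2_mid in the frame of coder between 0.0445 and 0.0535 m and x of carton3_mid in the frame of coder between 0.012 and 0.024 m and y of carton3_mid in the frame of coder between -0.145 and 0.145 m and z of carton3_mid in the frame of coder between 0.0445 and 0.0535 m and x of carton4_mid in the frame of coder between 0.012 and 0.024 m and y of carton4_mid in the frame of coder between -0.145 and 0.145 m and z of carton4_mid in the frame of coder between 0.0445 and 0.0535 m and value of joint guide between 0.0325 and 0.0405 m and value of joint lever below -0.1 rad); the robot touches nothing.
It fails at once if the tape is moved more than 30 mm (distance of tape from where it was at the start of the episode above 0.03 m).
It fails at once if the drive is moved more than 30 mm (distance of drive from where it was at the start of the episode above 0.03 m).
It fails at once if the mouse is moved more than 30 mm (distance of mouse from where it was at the start of the episode above 0.03 m).
Of carton1, carton2, carton3, carton4 only 2 to 4 are there at a start; the rules pass over those that are not, and their reading is None.
At some moment in a run one of carton1, carton2, carton3, carton4 may be knocked a few centimetres aside while the robot is not near it.
Once in a run the grip may slacken for a moment while it holds something.
It also fails if it takes over 210 s, if anything falls off the work surface, if the arm or the gripper's body presses on something with over 40 N, if the wrist force passes 120 N, or if a joint passes its speed limit or range.

### The arm

A 6-joint arm with a two-finger parallel gripper is mounted at the origin on the work surface. World frame = base frame: x ahead of the robot, y to its left, z up, the work surface at z = 0. Lengths are in m, angles in rad, forces in N, time in s.
With the tool pointing down it reaches from about 0.35 to 0.775 m from the base axis. Payload 7.3 kg.
Tool frame: the origin (TCP) lies at the very end of the fingers, on their centre line; the grasp point (between the pads) lies 19 mm behind it; z points along the fingers, y is the line along which they close (so a half turn about z gives the same grasp; the last joint's range is limited). The gripper opens to 92 mm and grips with 3 to 60 N. Pads are 19 mm wide; open, the fingers measure 130 mm over their backs; the gripper's body (75 mm by 190 mm) begins 47 mm behind the grasp point.
Start: joints at [-1.249, 0.342, 1.524, -0, 1.275, -0.146], TCP at [0.237, -0.469, 0.227] pointing down, gripper open.
Joint ranges: [-2.53, 2.53], [-0.77, 2.02], [0.04, 2.7], [-1, 4.14], [0.28, 2.66], [-3.11, 3.11]. Speed limits (rad/s): [2.57, 2.57, 3.14, 3.14, 3.14, 3.14].

### API

Orientations are given as [roll, pitch, yaw] about the fixed x, y, z axes, in that order (R = Rz(yaw) Ry(pitch) Rx(roll)).
In Python, from cell import * gives the robot as it stands.
- The arm moves only by the tool step_arm, never from a script. Its argument "commands" is a list of rows, each a list of 7 numbers: the opening, from 0 (shut) to 1 (fully open), then the shift along the world's x, y, z in cm, then the turn, a rotation vector about the world's x, y, z in rad. A call has 1 to 5 rows; each row is the pose to reach, as a shift and turn from the pose commanded when the call began; what a row does not reach only later rows make up. A row lasts 1/12 s, in which the tool goes at most 41.7 mm and 7.16 degrees, less where a joint would pass 70% of its speed; a pose out of reach is approached as far as the arm can. A call with a gripper value outside its range is refused whole. The fingers move at their own pace and stop on an object; "grip_force" is the grip in N (left out, the last holds). Time passes only in rows, so rows that repeat a pose let the fingers close. It gives the time, the measured TCP pose, the force, the opening and the grip force at its end, in the units of the state.
- observe(): the state, without advancing time (a new reading comes with each control period).
- read_camera(name): name is "side" or "top" or "wrist"; returns the picture (384x512x3 uint8, red, green, blue); there is no depth.
- camera_model(name): a dict with "vfov" (degrees; the focal length in pixels is half the picture's height over the tangent of half this angle, whatever the lens; pixels are square), "cx", "cy" (the principal point, pixels), "k1" (the pictures are not rectified: a ray, as slopes to the right and down, at radius r is drawn at 1 + k1 r^2 times it, then the intrinsics apply), "world_to_cam" (4x4, takes a point from world to camera coordinates). Camera axes: x right, y up, looking along -z (the intrinsics and any distortion apply to the point x, -y, -z); pixel columns grow to the right and rows downward; lengths in m; the calibration is good to about 2 mm. A picture is of the moment at which its call begins: read the wrist's pose just before it. camera_model takes no time and is no camera call; for the wrist camera it gives the pose at the moment of the call.
- hand_in(): hands the job in; it is judged then, once.
The state is a dict: "time": time; "qpos": joint angles; "qvel": joint speeds; "joint_efforts": joint torques, N m; "tool_pos": TCP position; "tool_rot": TCP orientation; "contact_force": force on the tool from outside, world axes, zero at the start; "torque": the same for the moment, N m; "opening": finger opening in m; "grip_force": force on a finger pad.
Only numpy, scipy, OpenCV 4.12 (cv2) and the standard library are available. Lean on these libraries where they do the work, as an engineer would, in place of code of your own. Each camera call takes 0.05 s, during which the arm holds its last target. There are 200 camera calls.

## Working session

There is one attempt and no reset: what is moved stays moved. The work goes in short steps, Python scripts to look and compute and a tool call to move; the robot and the scene stay as the last step left them, time stands still between calls to the robot, and variables do not carry over. Pictures are saved under pics/ and viewed, at most 14 in all, crops included, and the job is handed in when it is done.

Besides the shell and the picture viewer there is one more tool, called after "Emit:" as name([rows], argument=value, ...), one row to a line, values as JSON. step_arm: Moves the arm, as the interface text tells. Its arguments: {"type":"object","properties":{"commands":{"type":"array"},"grip_force":{"type":"number"}},"required":["commands"]}

```bash
ls; mkdir -p pics
cat > h.py <<'E'
from cell import *
import numpy as np, cv2
def save(name,fn,crop=None,scale=1):
    im=read_camera(name)
    np.save('pics/'+fn+'.npy',im)
    o=im
    if crop: r0,r1,c0,c1=crop; o=im[r0:r1,c0:c1]
    o=cv2.resize(o,None,fx=scale,fy=scale,interpolation=cv2.INTER_CUBIC)
    cv2.imwrite('pics/'+fn+'.png',o[:,:,::-1]); return im
def K(m): return 192/np.tan(np.radians(m['vfov'])/2)
def ray(m,u,v):
    f=K(m); d=np.array([(u-m['cx'])/f,(v-m['cy'])/f]); p=d.copy()
    for _ in range(30): p=d/(1+m['k1']*(p@p))
    T=np.linalg.inv(np.array(m['world_to_cam'])); 
    return T[:3,3], T[:3,:3]@np.array([p[0],-p[1],-1])
def onz(m,u,v,z):
    o,d=ray(m,u,v); return o+d*(z-o[2])/d[2]
def proj(m,P):
    c=(np.array(m['world_to_cam'])@np.append(P,1))[:3]; p=np.array([c[0],-c[1]])/-c[2]
    p=p*(1+m['k1']*(p@p)); return p*K(m)+[m['cx'],m['cy']]
E
python3 - <<'E'
from h import *
print(observe())
for n in('top','side'):
    save(n,n+'0',scale=1.56); m=camera_model(n); print(n,m)
E
```

```text
pics
{'time': 0.0, 'qpos': array([-1.24900915e+00,  3.42717420e-01,  1.52502015e+00, -1.67824444e-05,
        1.27542126e+00, -1.46008786e-01]), 'qvel': array([ 0.00027812, -0.00215122,  0.00013197,  0.00051053, -0.00093467,
       -0.00097225]), 'joint_efforts': array([-1.14687671e-03, -4.31246567e+01, -2.44225305e+01,  7.17203692e-02,
        5.59252349e-02, -1.25113656e-04]), 'tool_pos': array([ 0.23661095, -0.46819086,  0.22604663]), 'tool_rot': array([-3.14004080e+00, -2.11987026e-04,  4.67800701e-01]), 'contact_force': array([-0.49394078,  0.41421705, -0.09183177]), 'torque': array([-0.05636189, -0.03929671, -0.01538027]), 'grip_force': 0.0, 'opening': 0.09160197127413669}
top {'vfov': 52.958209732174105, 'cx': 253.5585746421792, 'cy': 192.97017104493358, 'k1': -0.12870581027536704, 'world_to_cam': array([[ 1.81136099e-02, -9.99830992e-01,  3.14384235e-03,
        -7.19245602e-02],
       [ 9.93985867e-01,  1.83471839e-02,  1.07960531e-01,
        -5.62808630e-01],
       [-1.07999966e-01,  1.16937991e-03,  9.94150210e-01,
        -1.29870845e+00],
       [ 0.00000000e+00,  0.00000000e+00,  0.00000000e+00,
         1.00000000e+00]])}
side {'vfov': 44.3462535666707, 'cx': 250.82924815439998, 'cy': 193.37402811140043, 'k1': 0.06871245483457765, 'world_to_cam': array([[-0.94841069, -0.3168114 , -0.01215337,  0.49257504],
       [ 0.16116519, -0.51476832,  0.84204475, -0.2663677 ],
       [-0.27302555,  0.79664554,  0.53927074, -1.08604753],
       [ 0.        ,  0.        ,  0.        ,  1.        ]])}
```

View pics/top0.png

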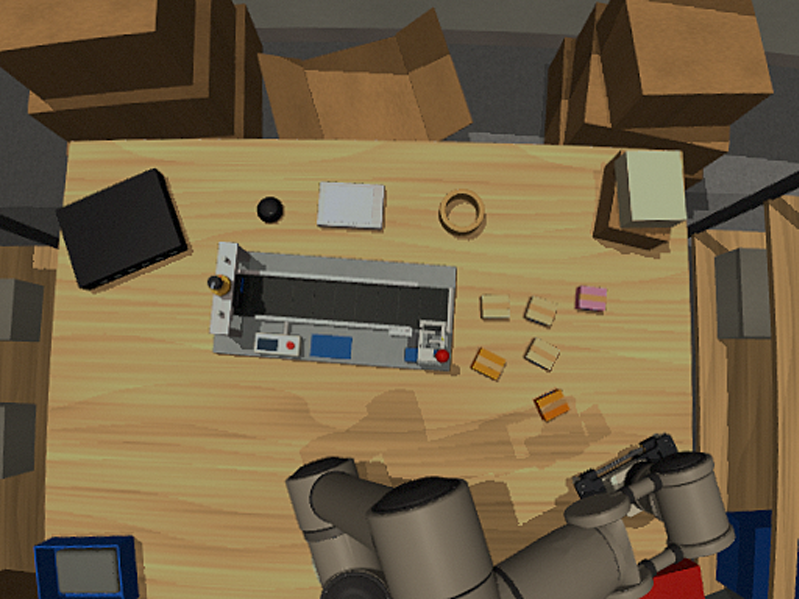

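View pics/side0.png

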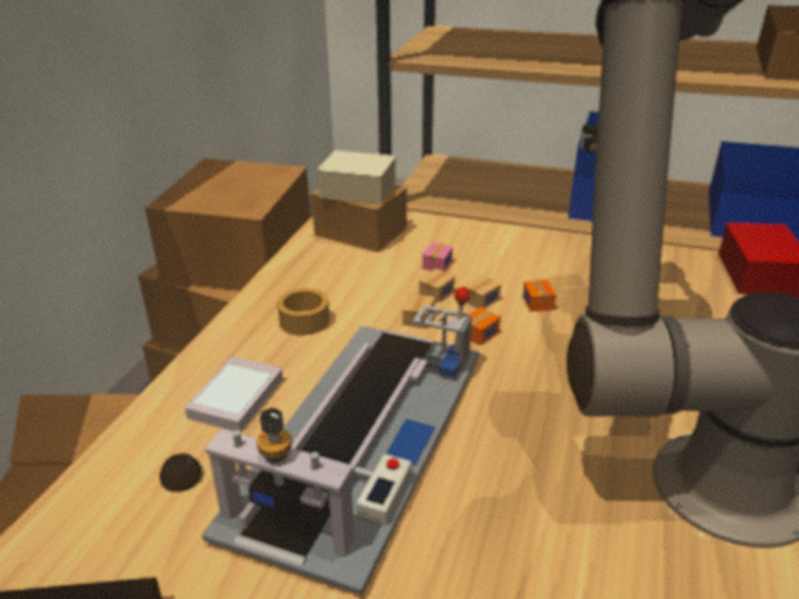

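The top picture (scale 1.56) shows three brown cartons at (495,306), (541,310) and (543,353). The look-alikes are orange at (488,363) and (551,405) and pink at (591,298), and I'll leave those alone. The red knob is at (443,355) and the brass ring at (218,284). Next I'll measure these and enlarge the cartons.

Run:
```python
from h import *
im=np.load('pics/top0.npy'); m=camera_model('top')
hsv=cv2.cvtColor(im,cv2.COLOR_RGB2HSV)
cv2.imwrite('pics/c1.png',cv2.resize(im[175:280,280:400],None,fx=6,fy=5.7,interpolation=cv2.INTER_CUBIC)[:,:,::-1])
s=1.5625
def near(mask,u,v,r,z):
    mk=np.zeros(mask.shape,np.uint8); cv2.circle(mk,(int(u/s),int(v/s)),r,1,-1)
    ys,xs=np.nonzero(mask&(mk>0)); 
    p=onz(m,xs.mean(),ys.mean(),z); return len(xs),xs.mean(),ys.mean(),p
red=((hsv[...,0]<6)|(hsv[...,0]>174))&(hsv[...,1]>180)&(hsv[...,2]>70)
print('knob',near(red,443,355,8,.1531))
# side view ray of red knob for triangulation
si=np.load('pics/side0.npy'); ms=camera_model('side'); hs=cv2.cvtColor(si,cv2.COLOR_RGB2HSV)
reds=((hs[...,0]<6)|(hs[...,0]>174))&(hs[...,1]>150)&(hs[...,2]>60)
mk=np.zeros(reds.shape,np.uint8); cv2.circle(mk,(int(462/s),int(295/s)),8,1,-1); ys,xs=np.nonzero(reds&(mk>0)); ps=(xs.mean(),ys.mean())
k=near(red,443,355,8,.1531)
def tri(a,b):
    o1,d1=ray(m,*a);o2,d2=ray(ms,*b);A=np.stack([d1,-d2],1);t=np.linalg.lstsq(A,o2-o1,rcond=None)[0];return (o1+d1*t[0]+o2+d2*t[1])/2,np.linalg.norm(o1+d1*t[0]-o2-d2*t[1])
print('knob tri',tri(k[1:3],ps))
br=(hs[...,0]>10)&(hs[...,0]<25)&(hs[...,1]>150)
mk[:]=0;cv2.circle(mk,(int(275/s),int(445/s)),14,1,-1);ys,xs=np.nonzero(br&(mk>0));print('ring side',len(xs),xs.min(),xs.max(),ys.min(),ys.max(),onz(ms,(xs.min()+xs.max())/2,(ys.min()+ys.max())/2,.177))
for u,v in[(218,284)]: print('ring top approx',onz(m,u/s,v/s,.19))
for u,v in[(495,306),(541,310),(543,353),(488,363),(551,405),(591,298)]: print(onz(m,u/s,v/s,.038))
# cluster base outline: corners
for u,v in [(213,353),(455,372),(456,266)]: print('base',onz(m,u/s,v/s,.02))
```

```text
knob (55, np.float64(283.2), np.float64(227.6727272727273), array([ 0.44405079, -0.15546323,  0.1531    ]))
knob tri (array([ 0.44388239, -0.15553771,  0.1526534 ]), np.float64(0.0003628376327158318))
ring side 223 166 185 276 292 [0.57314955 0.29184668 0.177     ]
ring top approx [0.57491106 0.2898435  0.19      ]
[ 0.55730948 -0.27933328  0.038     ]
[ 0.55027412 -0.381921    0.038     ]
[ 0.45550319 -0.38592161  0.038     ]
[ 0.43204438 -0.26429011  0.038     ]
[ 0.34222515 -0.40369481  0.038     ]
[ 0.57912223 -0.49571355  0.038     ]
base [0.44209534 0.34497133 0.02      ]
base [ 0.41132593 -0.19408083  0.02      ]
base [ 0.64780213 -0.19437278  0.02      ]
```

View pics/c1.png

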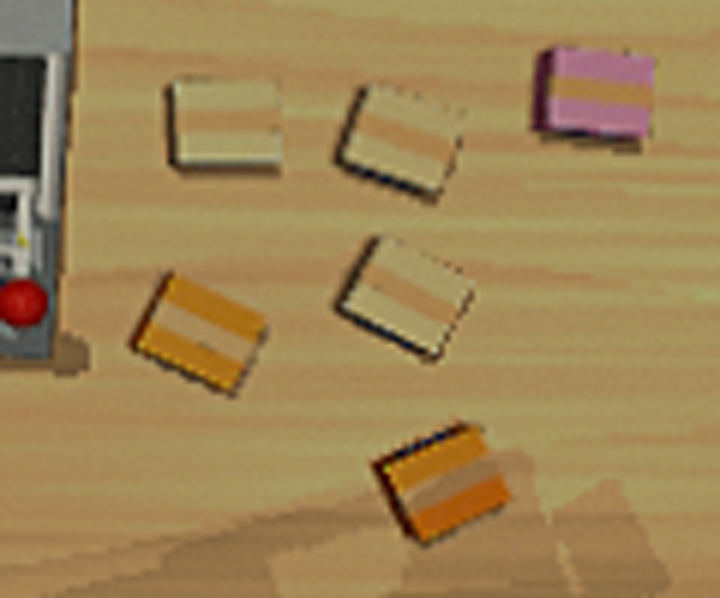

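The enlarged crop shows three tan-topped cartons at (225,125), (400,140) and (405,295). The saturated orange ones at (200,335) and (440,485) and the pink one at (595,90) are look-alikes. I'll move over the three cartons for a wrist view.

Emit:
step_arm([
  [1,4,3,2,0,0,0.12],
  [1,8,6,4,0,0,0.24],
  [1,12,9,6,0,0,0.36],
  [1,16,11,8,0,0,0.48],
  [1,20,13,9,0,0,0.6],
])

```text
time: 0.52
tool_pos: [0.3983, -0.3589, 0.3035]
tool_rot: [3.141, 0.0, 1.073]
contact_force: [0.4, -1.4, 0.0]
opening: 0.0919
grip_force: 0.0
```

Emit:
step_arm([
  [1,2,0,0,0,0,0.12],
  [1,4,0,0,0,0,0.24],
  [1,4,0,0,0,0,0.36],
  [1,4,0,0,0,0,0.45],
  [1,4,0,0,0,0,0.45],
])

```text
time: 0.93
tool_pos: [0.4375, -0.3598, 0.3016]
tool_rot: [-3.141, -0.001, 1.522]
contact_force: [-1.2, 0.4, -0.1]
opening: 0.0919
grip_force: 0.0
```

```bash
cat >> h.py <<'E'
O=np.array([.5615,.0749]); YAW=-.053
def c2w(x,y): c,s=np.cos(YAW),np.sin(YAW); return O+np.array([c*x-s*y,s*x+c*y])
def w2c(p): c,s=np.cos(YAW),np.sin(YAW); d=np.array(p[:2])-O; return np.array([c*d[0]+s*d[1],-s*d[0]+c*d[1]])
E
python3 - <<'E'
from h import *
o=observe(); print(o['tool_pos'],o['tool_rot'],o['time'])
m=camera_model('wrist'); im=save('wrist','w1',scale=1.5); np.save('pics/w1m.npy',m,allow_pickle=True)
for P in[(.557,-.279,.038),(.55,-.382,.038),(.4555,-.386,.038),(.432,-.264,.038),(.342,-.404,.038)]: print(proj(m,np.array(P))*1.5)
E
```

```text
[ 0.43752814 -0.35980657  0.30159436] [-3.14068060e+00 -9.09288733e-04  1.52184200e+00] 0.9333
[523.16431059 129.82352684]
[512.21764782 247.453818  ]
[409.03549329 256.35780727]
[376.07727441 117.92556221]
[287.94823145 280.78616746]
```

View pics/w1.png

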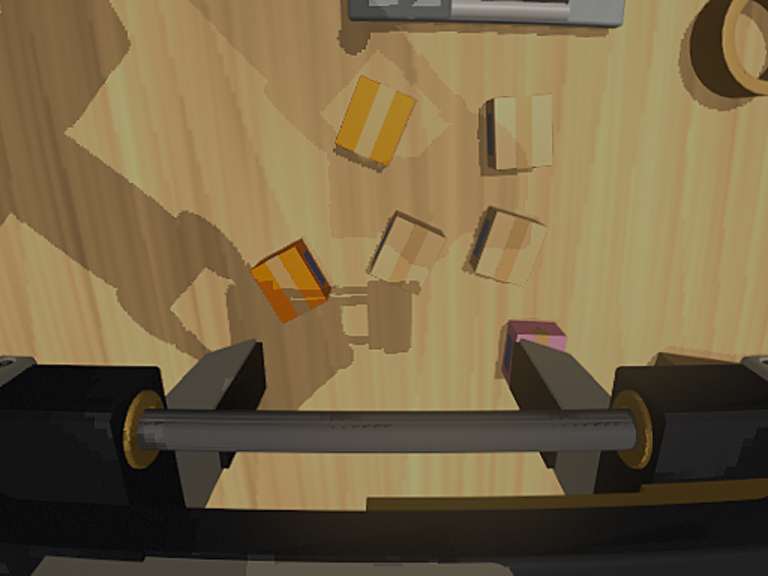

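The wrist view (scale 1.5) shows carton A at about (524,131), B at about (511,247) and C at about (408,250). The orange and pink look-alikes stand apart from them. I'll cast the top corners onto z = 38 mm.

```bash
cat > m.py <<'E'
from h import *
def meas(m,pts,s,z=.038):
    P=np.array([onz(m,u/s,v/s,z)[:2] for u,v in pts]); c=P.mean(0)
    # pts order: around; edges 0-1 short, 1-2 long
    a=P[1]-P[0]+P[2]-P[3]; b=P[3]-P[0]+P[2]-P[1]
    print('c',c.round(4),'short',np.linalg.norm(a)/2,'long',np.linalg.norm(b)/2,'long dir ang from +y (ccw):',[round(float((np.arctan2(v[1],v[0])-o+np.pi/2)%np.pi-np.pi/2),3) for v,o in((b,np.pi/2),(a,0))])
E
python3 - <<'E'
from m import *
m=np.load('pics/w1m.npy',allow_pickle=True).item()
im=np.load('pics/w1.npy')
o=cv2.resize(im[55:200,230:380],None,fx=4,fy=4,interpolation=cv2.INTER_CUBIC)
cv2.imwrite('pics/w1c.png',o[:,:,::-1])
s=1.5
meas(m,[(494,97),(551,94),(553,166),(497,168)],s)
meas(m,[(497,208),(546,226),(527,284),(478,264)],s)
meas(m,[(400,212),(445,234),(415,286),(372,270)],s)
E
```

```text
c [ 0.5577 -0.2807] short 0.048818635459706675 long 0.059471790983354186 long dir ang from +y (ccw): [0.061, 0.007]
c [ 0.5498 -0.3807] short 0.049739279459962704 long 0.055012977620380675 long dir ang from +y (ccw): [-0.294, -0.411]
c [ 0.4546 -0.3809] short 0.04404967607591616 long 0.05761255473126735 long dir ang from +y (ccw): [-0.513, -0.461]
```

View pics/w1c.png

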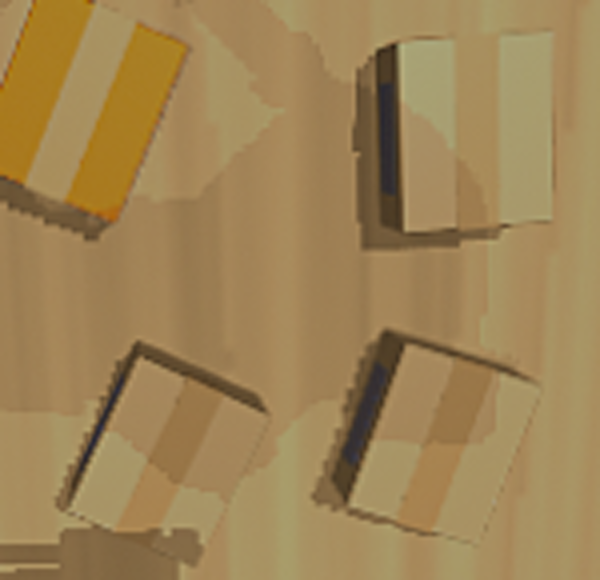

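Run:
```python
from m import *
m=np.load('pics/w1m.npy',allow_pickle=True).item()
for q in ([(397,42),(552,33),(552,218),(405,234)],[(407,342),(538,380),(477,544),(347,502)],[(142,355),(267,410),(200,565),(68,508)]):
    meas(m,[(u/4+230,v/4+55) for u,v in q],1)
for y in(-.1,0,.1): print(c2w(.016,y))
```

```text
c [ 0.5576 -0.2812] short 0.0489225678749116 long 0.05875583584502256 long dir ang from +y (ccw): [0.046, 0.045]
c [ 0.5488 -0.3832] short 0.048284152575527275 long 0.05941493279431444 long dir ang from +y (ccw): [-0.331, -0.341]
c [ 0.455  -0.3851] short 0.04854100141228102 long 0.059242511783979206 long dir ang from +y (ccw): [-0.455, -0.468]
[ 0.57218001 -0.02580719]
[0.57747753 0.0740524 ]
[0.58277505 0.17391198]
```

Emit:
step_arm([
  [1,2.4,1.6,-2.8,0,0,0.02],
  [1,4.8,3.2,-5.6,0,0,0.04],
  [1,7.2,4.7,-8.4,0,0,0.06],
  [1,9.6,6.3,-11.2,0,0,0.08],
  [0.83,12,7.9,-14,0,0,0.094],
])

```text
time: 1.4
tool_pos: [0.5578, -0.2806, 0.1611]
tool_rot: [3.141, 0.0, 1.608]
contact_force: [0.0, -1.1, 0.1]
opening: 0.0888
grip_force: 0.0
```

Emit:
step_arm([
  [0.83,0,0,-3.5,0,0,0],
  [0.83,0,0,-7,0,0,0],
  [0.83,0,0,-10.5,0,0,0],
  [0.83,0,0,-11,0,0,0],
  [0.83,0,0,-11,0,0,0],
])

```text
time: 1.82
tool_pos: [0.5557, -0.2805, 0.0501]
tool_rot: [-3.137, -0.003, 1.609]
contact_force: [0.4, -0.8, -0.4]
opening: 0.0766
grip_force: 0.0
```

Run:
```python
from h import *
o=observe(); print(o['tool_pos'],o['tool_rot'],o['opening'])
m=camera_model('wrist'); print(np.linalg.inv(m['world_to_cam'])[:3,3]-o['tool_pos'])
```

```text
[ 0.55568611 -0.28048326  0.05014181] [-3.13719313 -0.00328068  1.60932784] 0.07655749878948229
[-0.00241901  0.0816595   0.1576165 ]
```

Emit:
step_arm([
  [0.83,0.2,0,-2.7,0,0,0],
  [0.83,0.2,0,-2.7,0,0,0],
  [0.3,0.2,0,-2.7,0,0,0],
  [0.3,0.2,0,-2.7,0,0,0],
  [0.3,0.2,0,-2.7,0,0,0],
], grip_force=20)

```text
time: 2.23
tool_pos: [0.5602, -0.282, 0.0277]
tool_rot: [3.139, 0.002, 1.611]
contact_force: [-0.6, -0.3, -0.9]
opening: 0.0609
grip_force: 0.0
```

Emit:
step_arm([
  [0.3,0,0,0,0,0,0],
  [0.3,0,0,0,0,0,0],
  [0.3,0,0,0,0,0,0],
  [0.3,0,0,1,0,0,0],
  [0.3,0,0,3,0,0,0],
])

```text
time: 2.65
tool_pos: [0.5577, -0.2802, 0.0537]
tool_rot: [-3.138, -0.003, 1.612]
contact_force: [-0.4, 0.8, -0.8]
opening: 0.0501
grip_force: 20.0
```

Emit:
step_arm([
  [0.3,0,2,3.5,0,0,-0.02],
  [0.3,0.3,5,6.3,0,0,-0.04],
  [0.3,0.5,8.5,8.3,0,0,-0.06],
  [0.3,0.8,12.4,9.6,0,0,-0.08],
  [0.3,1,16.5,9.6,0,0,-0.094],
])

```text
time: 3.07
tool_pos: [0.5709, -0.1157, 0.1555]
tool_rot: [3.135, 0.002, 1.515]
contact_force: [1.2, -0.2, -1.6]
opening: 0.0499
grip_force: 20.0
```

Emit:
step_arm([
  [0.3,0.3,4,0,0,0,0],
  [0.3,0.6,8,0,0,0,0],
  [0.3,0.8,12,0,0,0,0],
  [0.3,1,16,0,0,0,0],
  [0.3,1.3,20,0,0,0,0],
])

```text
time: 3.48
tool_pos: [0.5818, 0.0858, 0.152]
tool_rot: [3.141, -0.0, 1.518]
contact_force: [1.7, 0.1, -1.6]
opening: 0.0496
grip_force: 20.0
```

Emit:
step_arm([
  [0.3,0,3.5,0,0,0,0],
  [0.3,0,5.9,-2,0,0,0],
  [0.3,0,5.9,-5,0,0,0],
  [0.3,0,5.9,-7,0,0,0],
  [0.3,0,5.9,-7,0,0,0],
])

```text
time: 3.9
tool_pos: [0.5791, 0.1433, 0.0774]
tool_rot: [-3.134, 0.001, 1.519]
contact_force: [-0.8, 0.0, -1.3]
opening: 0.0499
grip_force: 20.0
```

Run:
```python
from h import *
o=observe(); print(o['tool_pos'],o['tool_rot'],o['opening'],o['time'])
save('wrist','w2',scale=1.5); np.save('pics/w2m.npy',camera_model('wrist'),allow_pickle=True)
```

```text
[0.57913152 0.14325702 0.0774105 ] [-3.13351304e+00  1.40211753e-03  1.51915164e+00] 0.04994788671737461 3.9
```

View pics/w2.png

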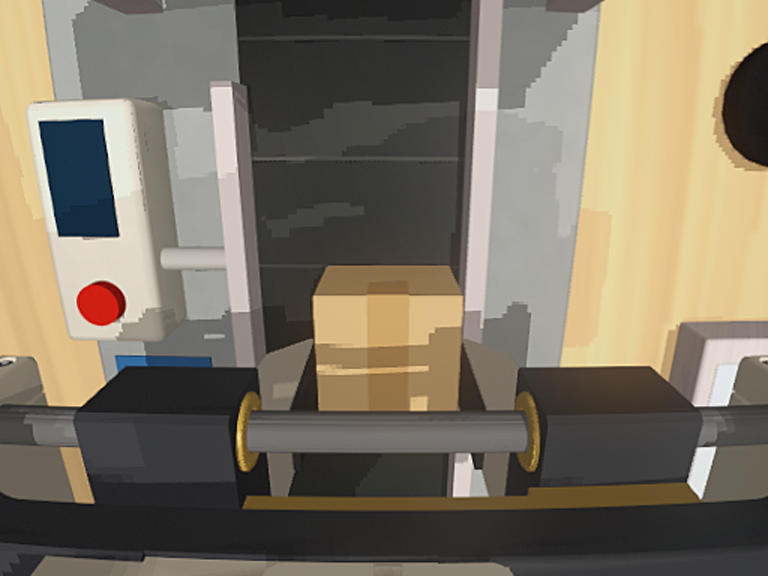

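The carton is held square over the belt. The fence's inner edge runs (474,90) to (463,300) and the guide's inner edge (243,100) to (258,330). I'll check those against the coder frame.

Run:
```python
from h import *
m=np.load('pics/w2m.npy',allow_pickle=True).item()
for u,v in [(474,90),(468,200),(463,300),(247,100),(253,200),(258,330)]:
    p=onz(m,u/1.5,v/1.5,.05); print(u,v,p[:2],w2c(p))
print(w2c(observe()['tool_pos']))
```

```text
474 90 [0.61754492 0.23923968] [0.0472603  0.16707791]
468 200 [0.61500642 0.19846428] [0.04688545 0.12622529]
463 300 [0.61282945 0.15682081] [0.0469176  0.08452497]
247 100 [0.53273765 0.24038616] [-0.03748862  0.1637301 ]
253 200 [0.53028465 0.20291104] [-0.03795293  0.12617766]
258 330 [0.52486374 0.14744074] [-0.04042768  0.07049807]
[0.01550221 0.06896429]
```

Emit:
step_arm([
  [0.3,0,0,-1.2,0,0,0],
  [0.3,0,0,-2,0,0,0],
  [0.3,0,0,-2.2,0,0,0],
  [0.3,0,0,-2.3,0,0,0],
  [0.3,0,0,-2.3,0,0,0],
])

```text
time: 4.37
tool_pos: [0.5827, 0.1426, 0.059]
tool_rot: [3.141, -0.0, 1.517]
contact_force: [0.4, 0.2, -1.8]
opening: 0.0498
grip_force: 20.0
```

Emit:
step_arm([
  [0.63,0,0,0,0,0,0],
  [0.63,0,0,0,0,0,0],
  [0.63,0,0,0,0,0,0],
  [0.63,0,0,3,0,0,0],
  [0.63,0,0,7,0,0,0],
])

```text
time: 4.78
tool_pos: [0.5799, 0.1425, 0.1259]
tool_rot: [-3.134, 0.001, 1.518]
contact_force: [1.3, 0.4, -0.3]
opening: 0.058
grip_force: 0.0
```

Emit:
step_arm([
  [0.63,-0.2,-4,1,0,0,-0.03],
  [0.63,-0.4,-8,2,0,0,-0.06],
  [0.63,-0.6,-12,2.5,0,0,-0.09],
  [0.63,-0.8,-16,2.5,0,0,-0.12],
  [0.63,-1,-20,2.5,0,0,-0.15],
])

```text
time: 5.2
tool_pos: [0.5723, -0.0589, 0.1545]
tool_rot: [3.139, 0.0, 1.367]
contact_force: [1.4, 0.2, 0.1]
opening: 0.0577
grip_force: 0.0
```

Emit:
step_arm([
  [0.83,-0.2,-4,0,0,0,-0.03],
  [0.83,-0.5,-8,0,0,0,-0.06],
  [0.83,-0.7,-12,0,0,0,-0.09],
  [0.83,-1,-16,0,0,0,-0.12],
  [0.83,-1.2,-20,0,0,0,-0.133],
])

```text
time: 5.62
tool_pos: [0.5598, -0.2592, 0.1538]
tool_rot: [3.141, 0.0, 1.233]
contact_force: [1.0, 1.0, -0.9]
opening: 0.0755
grip_force: 0.0
```

Emit:
step_arm([
  [0.83,-0.3,-4,0,0,0,0],
  [0.83,-0.7,-8,-0.5,0,0,0],
  [0.83,-1,-11.5,-2,0,0,0],
  [0.83,-1,-12.6,-5,0,0,0],
  [0.83,-1,-12.6,-7,0,0,0],
])

```text
time: 6.03
tool_pos: [0.5489, -0.3871, 0.0816]
tool_rot: [3.141, 0.001, 1.231]
contact_force: [-0.1, 1.2, -1.1]
opening: 0.0764
grip_force: 0.0
```

Run:
```python
from h import *
o=observe(); print(o['tool_pos'],o['tool_rot'],o['opening'],o['time'])
m=camera_model('wrist');save('wrist','w3');
t=camera_model('top'); im=save('top','t3',(175,280,240,400),4.9)
```

```text
[ 0.54892229 -0.38706139  0.08163346] [3.14093966e+00 9.73035717e-04 1.23057015e+00] 0.07635007789872987 6.0333
```

View pics/w3.png

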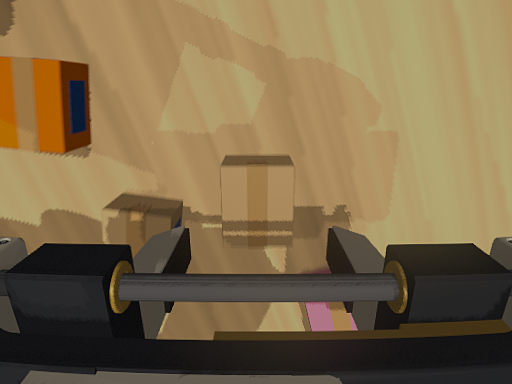

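B sits square and centred between the fingers at (257,205), clear of C at (140,215). I'll descend and grip it.

Emit:
step_arm([
  [0.83,0,0.2,-3,0,0,0],
  [0.83,0,0.2,-5,0,0,0],
  [0.83,0,0.2,-5.8,0,0,0],
  [0.83,0,0.2,-5.8,0,0,0],
  [0.3,0,0.2,-5.8,0,0,0],
])

```text
time: 6.55
tool_pos: [0.5511, -0.3813, 0.0269]
tool_rot: [3.14, 0.001, 1.235]
contact_force: [-0.5, 0.2, -0.1]
opening: 0.0731
grip_force: 0.0
```

Emit:
step_arm([
  [0.3,0,0,0,0,0,0],
  [0.3,0,0,0,0,0,0],
  [0.3,0,0,0,0,0,0],
  [0.3,0,0,0,0,0,0],
  [0.3,0,0,0,0,0,0],
])

```text
time: 6.97
tool_pos: [0.5507, -0.3816, 0.0265]
tool_rot: [3.14, 0.001, 1.235]
contact_force: [-0.5, 1.2, 6.1]
opening: 0.0496
grip_force: 20.0
```

Emit:
step_arm([
  [0.3,0,0,1,0,0,0],
  [0.3,0,0,4,0,0,0.03],
  [0.3,0.2,2,7.5,0,0,0.08],
  [0.3,0.4,4.8,10.4,0,0,0.14],
  [0.3,0.6,8.1,12.6,0,0,0.2],
])

```text
time: 7.38
tool_pos: [0.5565, -0.3011, 0.1544]
tool_rot: [3.138, 0.002, 1.435]
contact_force: [1.1, 0.1, 0.2]
opening: 0.0497
grip_force: 20.0
```

Emit:
step_arm([
  [0.3,0.2,4,0,0,0,0.02],
  [0.3,0.5,8,0,0,0,0.04],
  [0.3,0.7,12,0,0,0,0.06],
  [0.3,1,16,0,0,0,0.083],
  [0.3,1.2,20,0,0,0,0.083],
])

```text
time: 7.8
tool_pos: [0.568, -0.0984, 0.152]
tool_rot: [3.141, 0.0, 1.519]
contact_force: [1.1, -0.0, -0.2]
opening: 0.0497
grip_force: 20.0
```

Emit:
step_arm([
  [0.3,0.2,4,0,0,0,0],
  [0.3,0.5,8,0,0,0,0],
  [0.3,0.7,12,-0.5,0,0,0],
  [0.3,0.8,15.5,-2.5,0,0,0],
  [0.3,0.8,15.5,-6,0,0,0],
])

```text
time: 8.22
tool_pos: [0.5786, 0.061, 0.0948]
tool_rot: [3.133, -0.002, 1.523]
contact_force: [0.8, -0.9, -0.8]
opening: 0.0501
grip_force: 20.0
```

Emit:
step_arm([
  [0.3,0,0,-1.5,0,0,0],
  [0.3,0,0,-1.5,0,0,0],
  [0.3,0,0,-1.5,0,0,0],
  [0.3,0,0,-1.5,0,0,0],
  [0.3,0,0,-1.5,0,0,0],
])

```text
time: 8.63
tool_pos: [0.5774, 0.0542, 0.0781]
tool_rot: [3.138, -0.0, 1.517]
contact_force: [1.1, -0.8, 0.6]
opening: 0.0496
grip_force: 20.0
```

Run:
```python
from h import *
o=observe(); print(o['tool_pos'],w2c(o['tool_pos']),o['tool_rot'],o['opening'],o['time'])
```

```text
[0.5774453  0.05420424 0.07814522] [ 0.01701927 -0.01982199] [ 3.13829386e+00 -5.29575053e-05  1.51685660e+00] 0.04959975441416147 8.6333
```

Emit:
step_arm([
  [0.3,0,0,-1.5,0,0,0],
  [0.3,0,0,-2.1,0,0,0],
  [0.3,0,0,-2.1,0,0,0],
  [0.3,0,0,-2.1,0,0,0],
  [0.63,0,0,-2.1,0,0,0],
])

```text
time: 9.05
tool_pos: [0.5765, 0.0546, 0.0559]
tool_rot: [3.141, -0.0, 1.517]
contact_force: [-0.2, -0.3, 0.1]
opening: 0.053
grip_force: 0.0
```

Emit:
step_arm([
  [0.63,0,0,0,0,0,0],
  [0.63,0,0,0,0,0,0],
  [0.63,0,0,3,0,0,0],
  [0.63,0,0,7,0,0,0],
  [0.63,0,0,11,0,0,0],
])

```text
time: 9.47
tool_pos: [0.5754, 0.0548, 0.1659]
tool_rot: [-3.139, 0.0, 1.518]
contact_force: [2.1, 0.2, 0.1]
opening: 0.0577
grip_force: 0.0
```

Emit:
step_arm([
  [0.63,0,-4,0,0,0,-0.05],
  [0.63,0,-8,0,0,0,-0.1],
  [0.63,0,-12,0,0,0,-0.15],
  [0.63,0,-16,0,0,0,-0.2],
  [0.63,0,-20,0,0,0,-0.25],
])

```text
time: 9.88
tool_pos: [0.576, -0.1469, 0.1657]
tool_rot: [3.141, 0.0, 1.266]
contact_force: [1.2, 0.1, -0.0]
opening: 0.058
grip_force: 0.0
```

Emit:
step_arm([
  [0.83,0,-4,0,0,0,-0.04],
  [0.83,0,-8,0,0,0,-0.08],
  [0.83,-1,-12,0,0,0,-0.12],
  [0.83,-3.5,-15,0,0,0,-0.15],
  [0.83,-6,-18,0,0,0,-0.16],
])

```text
time: 10.3
tool_pos: [0.5154, -0.3271, 0.1649]
tool_rot: [3.141, 0.0, 1.106]
contact_force: [0.5, -1.3, -0.6]
opening: 0.0755
grip_force: 0.0
```

Emit:
step_arm([
  [0.83,-3,-2.5,0,0,0,0],
  [0.83,-6,-5.2,0,0,0,0],
  [0.83,-6.2,-5.9,-3.5,0,0,0],
  [0.83,-6.2,-5.9,-7,0,0,0],
  [0.83,-6.2,-5.9,-8,0,0,0],
])

```text
time: 10.72
tool_pos: [0.4514, -0.3831, 0.081]
tool_rot: [-3.135, -0.003, 1.106]
contact_force: [-0.6, 1.8, -0.2]
opening: 0.0757
grip_force: 0.0
```

Run:
```python
from h import *
o=observe(); print(o['tool_pos'],w2c(o['tool_pos']),o['tool_rot'],o['opening'],o['time'])
save('wrist','w4')
```

```text
[ 0.45144485 -0.38310298  0.08097107] [-0.08563782 -0.46319006] [-3.13482831e+00 -2.62063387e-03  1.10552859e+00] 0.07568472910148775 10.7167
```

View pics/w4.png

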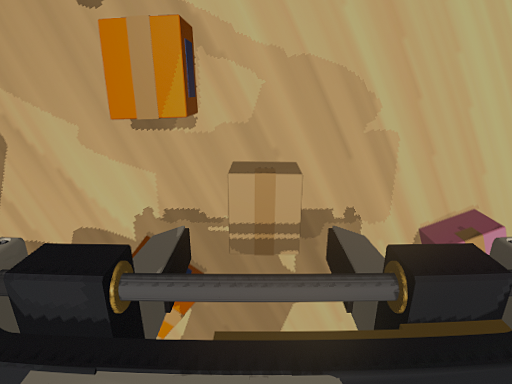

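C is at (265,205), a few millimetres to the right, and the fingers clear the orange one at lower left. I'll nudge x and grip.

Emit:
step_arm([
  [0.83,0.3,-0.1,-3,0,0,0],
  [0.83,0.3,-0.1,-5,0,0,0],
  [0.83,0.3,-0.1,-5.5,0,0,0],
  [0.83,0.3,-0.1,-5.5,0,0,0],
  [0.3,0.3,-0.1,-5.5,0,0,0],
])

```text
time: 11.18
tool_pos: [0.4583, -0.3855, 0.0319]
tool_rot: [3.14, 0.001, 1.109]
contact_force: [-0.8, -0.4, 1.2]
opening: 0.0733
grip_force: 0.0
```

Emit:
step_arm([
  [0.3,0,0,0,0,0,0],
  [0.3,0,0,0,0,0,0],
  [0.3,0,0,0,0,0,0],
  [0.3,0,0,0,0,0,0],
  [0.3,0,0,0,0,0,0],
])

```text
time: 11.6
tool_pos: [0.4575, -0.3855, 0.0313]
tool_rot: [3.14, 0.0, 1.108]
contact_force: [-1.1, 1.6, 6.1]
opening: 0.0499
grip_force: 20.0
```

Emit:
step_arm([
  [0.3,0,0,1,0,0,0],
  [0.3,0,0,4,0,0,0.05],
  [0.3,1.5,1,7.5,0,0,0.1],
  [0.3,4,2,10.5,0,0,0.15],
  [0.3,7.5,3.5,12,0,0,0.2],
])

```text
time: 12.02
tool_pos: [0.5326, -0.3521, 0.1557]
tool_rot: [3.137, 0.003, 1.307]
contact_force: [2.0, -1.1, -1.8]
opening: 0.0495
grip_force: 20.0
```

Emit:
step_arm([
  [0.3,1.5,3,0,0,0,0.05],
  [0.3,3,6,0,0,0,0.1],
  [0.3,3.5,10,0,0,0,0.15],
  [0.3,3.8,14,0,0,0,0.2],
  [0.3,3.9,18,0,0,0,0.21],
])

```text
time: 12.43
tool_pos: [0.5714, -0.1684, 0.1506]
tool_rot: [3.141, -0.0, 1.52]
contact_force: [0.9, -0.6, -1.0]
opening: 0.0498
grip_force: 20.0
```

Emit:
step_arm([
  [0.3,0,4,0,0,0,0],
  [0.3,0,8,0,0,0,0],
  [0.3,0,11.5,-1,0,0,0],
  [0.3,0,13.6,-4,0,0,0],
  [0.3,0,13.6,-7,0,0,0],
])

```text
time: 12.85
tool_pos: [0.572, -0.0298, 0.0815]
tool_rot: [3.138, -0.001, 1.522]
contact_force: [0.0, -0.5, -1.3]
opening: 0.0498
grip_force: 20.0
```

Emit:
step_arm([
  [0.3,0,0,0,0,0,0],
  [0.3,0,0,0,0,0,0],
  [0.3,0,0,0,0,0,0],
  [0.3,0,0,0,0,0,0],
  [0.3,0,0,0,0,0,0],
])

```text
time: 13.27
tool_pos: [0.5724, -0.0353, 0.0821]
tool_rot: [3.138, 0.0, 1.516]
contact_force: [0.7, 0.4, -0.6]
opening: 0.0496
grip_force: 20.0
```

Run:
```python
from h import *
o=observe(); print(o['tool_pos'],w2c(o['tool_pos']),o['tool_rot'],o['opening'],o['time'])
```

```text
[ 0.57236145 -0.03525125  0.0821245 ] [ 0.01668148 -0.10942119] [3.13827662e+00 4.87602756e-04 1.51648384e+00] 0.04960937909617947 13.2667
```

Emit:
step_arm([
  [0.3,0,0,-1.2,0,0,0],
  [0.3,0,0,-2,0,0,0],
  [0.3,0,0,-2,0,0,0],
  [0.3,0,0,-2,0,0,0],
  [0.63,0,0,-2,0,0,0],
])

```text
time: 13.68
tool_pos: [0.5713, -0.0344, 0.0606]
tool_rot: [3.141, 0.0, 1.517]
contact_force: [0.1, -0.6, 0.5]
opening: 0.053
grip_force: 0.0
```

Emit:
step_arm([
  [0.63,0,0,0,0,0,0],
  [0.63,0,0,0,0,0,0],
  [0.63,0,0,3,0,0,0],
  [0.63,0,0,7,0,0,0],
  [0.63,0,0,11,0,0,0],
])

```text
time: 14.1
tool_pos: [0.5704, -0.034, 0.1708]
tool_rot: [-3.139, -0.0, 1.518]
contact_force: [0.8, 0.0, 1.1]
opening: 0.0578
grip_force: 0.0
```

Emit:
step_arm([
  [0.63,-2.5,-2.5,2,0,0,0],
  [0.63,-5,-5,4,0,0,0],
  [0.63,-8,-8,6,0,0,0],
  [0.63,-10,-11,8,0,0,0],
  [0.63,-12,-13.5,8.5,0,0,0],
])

```text
time: 14.52
tool_pos: [0.4509, -0.1706, 0.2583]
tool_rot: [3.137, 0.002, 1.519]
contact_force: [0.4, -1.6, 0.7]
opening: 0.0582
grip_force: 0.0
```

Run:
```python
from h import *
o=observe(); print(o['tool_pos'],w2c(o['tool_pos']),o['tool_rot'],o['opening'],o['time'])
save('wrist','w5',scale=1.5); m=camera_model('wrist'); np.save('pics/w5m.npy',m,allow_pickle=True)
im=np.load('pics/w5.npy'); hsv=cv2.cvtColor(im,cv2.COLOR_RGB2HSV)
red=(((hsv[...,0]<6)|(hsv[...,0]>174))&(hsv[...,1]>170)&(hsv[...,2]>70)).astype(np.uint8)
n,l,st,c=cv2.connectedComponentsWithStats(red)
for i in range(1,n):
    if st[i,4]>60: print(st[i],c[i],onz(m,*c[i],.153))
for y in(.07,-.02,-.11): print(proj(m,np.append(c2w(.016,y),.068))*1.5)
```

```text
[ 0.45088236 -0.17057279  0.2582928 ] [-0.09745834 -0.2509881 ] [3.13723960e+00 2.31610804e-03 1.51858165e+00] 0.058215745380380456 14.5167
[233 161  26  25 520] [245.40769231 172.99038462] [ 0.43769773 -0.16212912  0.153     ]
[ 571.26756997 -255.43239584]
[ 567.25195058 -109.72039287]
[558.21014006  36.92702694]
```

View pics/w5.png

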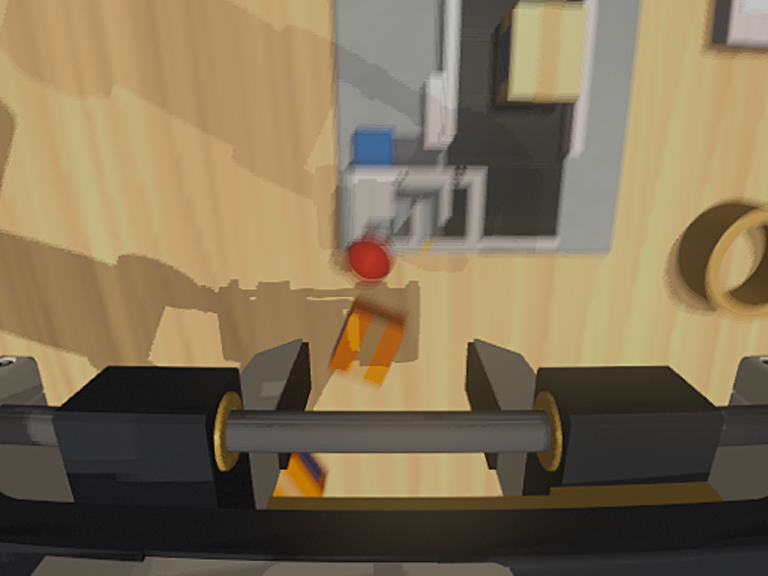

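The image is blurred by the arm still swinging: knob at (370,262), last carton at (545,50). I'll come closer, settle and check the knob again.

Emit:
step_arm([
  [0.63,-0.3,0,-2,0,0,0],
  [0.63,-0.6,0,-4,0,0,0],
  [0.63,-0.6,0,-5,0,0,0],
  [0.63,-0.6,0,-5,0,0,0],
  [0.63,-0.6,0,-5,0,0,0],
])

```text
time: 14.98
tool_pos: [0.4452, -0.1691, 0.2053]
tool_rot: [-3.141, -0.0, 1.518]
contact_force: [-0.5, -0.2, 1.0]
opening: 0.0578
grip_force: 0.0
```

Emit:
step_arm([
  [0.63,0,0,0,0,0,0],
  [0.63,0,0,0,0,0,0],
  [0.63,0,0,0,0,0,0],
])

```text
time: 15.23
tool_pos: [0.4457, -0.1693, 0.2061]
tool_rot: [3.14, 0.001, 1.518]
contact_force: [0.1, -1.0, -0.2]
opening: 0.058
grip_force: 0.0
```

Run:
```python
from h import *
o=observe(); print(o['tool_pos'],o['tool_rot'],o['qvel'].round(3),o['time'])
m=camera_model('wrist'); save('wrist','w6',scale=1.5); 
im=np.load('pics/w6.npy'); hsv=cv2.cvtColor(im,cv2.COLOR_RGB2HSV)
red=(((hsv[...,0]<6)|(hsv[...,0]>174))&(hsv[...,1]>170)&(hsv[...,2]>70)).astype(np.uint8)
n,l,st,c=cv2.connectedComponentsWithStats(red)
for i in range(1,n):
    if st[i,4]>60: print(st[i],c[i],onz(m,*c[i],.153))
```

```text
[ 0.44573884 -0.1693011   0.20607312] [3.14009628e+00 7.13138300e-04 1.51814383e+00] [ 0.    -0.     0.005  0.001 -0.003 -0.   ] 15.2333
[ 235  171   39   38 1171] [253.77284372 189.45687447] [ 0.44335245 -0.15420173  0.153     ]
```

Emit:
step_arm([
  [0.63,-0.2,1.4,0,0,0,0],
  [0.63,-0.2,1.4,-3,0,0,0],
  [0.63,-0.2,1.4,-6,0,0,0],
  [0.63,-0.2,1.4,-6.8,0,0,0],
  [0.1,-0.2,1.4,-6.8,0,0,0],
], grip_force=12)

```text
time: 15.7
tool_pos: [0.4419, -0.154, 0.1357]
tool_rot: [-3.137, -0.002, 1.518]
contact_force: [-0.0, 0.7, 0.2]
opening: 0.0547
grip_force: 0.0
```

Emit:
step_arm([
  [0.1,0,0,0,0,0,0],
  [0.1,0,0,0,0,0,0],
  [0.1,0,0,0,0,0,0],
  [0.1,0,0,0,0,0,0],
  [0.1,0,0,0,0,0,0],
])

```text
time: 16.12
tool_pos: [0.4436, -0.1556, 0.1383]
tool_rot: [3.14, 0.001, 1.518]
contact_force: [-1.6, -0.6, 4.5]
opening: 0.0269
grip_force: 12.0
```

Emit:
step_arm([
  [0.1,0,0,0,0,0,0],
  [0.1,0,0,0,0,0,0],
])

```text
time: 16.28
tool_pos: [0.4436, -0.1557, 0.1382]
tool_rot: [3.14, 0.001, 1.518]
contact_force: [-1.5, -1.1, 6.1]
opening: 0.0269
grip_force: 12.0
```

Emit:
step_arm([
  [0.1,0.5,0,0,0,0,0],
  [0.1,1,-0.1,0,0,0,0],
  [0.1,1.6,-0.1,0,0,0,0],
  [0.1,2.1,-0.1,0,0,0,0],
  [0.1,2.1,-0.1,0,0,0,0],
], grip_force=15)

```text
time: 16.7
tool_pos: [0.4648, -0.1569, 0.1382]
tool_rot: [3.141, 0.001, 1.518]
contact_force: [-3.1, -1.6, 7.7]
opening: 0.027
grip_force: 15.0
```

Emit:
step_arm([
  [0.1,0,0,0,0,0,0],
  [0.1,0,0,0,0,0,0],
])

```text
time: 16.87
tool_pos: [0.4644, -0.1569, 0.1382]
tool_rot: [3.141, 0.001, 1.518]
contact_force: [-2.4, -2.6, 6.9]
opening: 0.0267
grip_force: 15.0
```

Emit:
step_arm([
  [0.1,0.1,1,0.1,0,0,0],
  [0.1,0.1,2,0.2,0,0,0],
  [0.1,0.2,3,0.1,0,0,0],
  [0.1,0.2,4,0,0,0,0],
  [0.1,0.2,4,0,0,0,0],
])

```text
time: 17.28
tool_pos: [0.4655, -0.1144, 0.1373]
tool_rot: [-3.14, -0.001, 1.519]
contact_force: [-5.0, 1.2, 6.9]
opening: 0.0268
grip_force: 15.0
```

Emit:
step_arm([
  [0.1,0,0,0,0,0,0],
  [0.1,0,0,0,0,0,0],
])

```text
time: 17.45
tool_pos: [0.4657, -0.1157, 0.1375]
tool_rot: [-3.141, -0.001, 1.519]
contact_force: [-4.2, 2.6, 7.4]
opening: 0.0266
grip_force: 15.0
```

Emit:
step_arm([
  [0.1,0.5,0,0,0,0,0],
  [0.1,1,0,0,0,0,0],
  [0.1,1.5,-0.1,0,0,0,0],
  [0.1,1.8,-0.1,0,0,0,0],
  [0.1,1.8,-0.1,0,0,0,0],
])

```text
time: 17.87
tool_pos: [0.484, -0.1171, 0.1376]
tool_rot: [-3.14, -0.0, 1.518]
contact_force: [-4.2, 2.2, 8.0]
opening: 0.0265
grip_force: 15.0
```

Emit:
step_arm([
  [0.1,0,0,0,0,0,0],
  [0.1,0,0,0,0,0,0],
])

```text
time: 18.03
tool_pos: [0.484, -0.1171, 0.1376]
tool_rot: [-3.141, -0.0, 1.518]
contact_force: [-3.2, 2.4, 7.2]
opening: 0.0268
grip_force: 15.0
```

Emit:
step_arm([
  [0.1,0,-1,0.1,0,0,0],
  [0.1,-0.1,-2,0.2,0,0,0],
  [0.1,-0.2,-3,0.1,0,0,0],
  [0.1,-0.2,-4,0,0,0,0],
  [0.1,-0.2,-4,0,0,0,0],
])

```text
time: 18.45
tool_pos: [0.4812, -0.1589, 0.1365]
tool_rot: [-3.139, -0.0, 1.517]
contact_force: [-6.3, -0.3, 3.4]
opening: 0.027
grip_force: 15.0
```

Emit:
step_arm([
  [0.1,0,0,0,0,0,0],
  [0.1,0,0,0,0,0,0],
])

```text
time: 18.62
tool_pos: [0.4813, -0.1581, 0.1367]
tool_rot: [-3.139, -0.0, 1.517]
contact_force: [-5.6, -0.1, 4.0]
opening: 0.0264
grip_force: 15.0
```

Emit:
step_arm([
  [0.1,-0.1,0,0,0,0,0],
  [0.1,-0.2,0,0,0,0,0],
  [0.5,-0.2,0,0,0,0,0],
  [0.5,-0.2,0,0,0,0,0],
  [0.5,-0.2,0,0,0,0,0],
])

```text
time: 19.03
tool_pos: [0.481, -0.1575, 0.1374]
tool_rot: [3.14, 0.0, 1.518]
contact_force: [-0.4, 0.7, -0.6]
opening: 0.0424
grip_force: 0.0
```

Emit:
step_arm([
  [0.5,0,0,0,0,0,0],
  [0.5,0,0,2,0,0,0],
  [0.5,0,0,5,0,0,0],
  [0.5,0,0,9,0,0,0],
  [0.5,0,0,13,0,0,0],
])

```text
time: 19.45
tool_pos: [0.48, -0.1569, 0.2684]
tool_rot: [-3.141, -0.001, 1.518]
contact_force: [0.9, -1.0, -0.0]
opening: 0.0463
grip_force: 0.0
```

Run:
```python
from h import *
o=observe(); print(o['tool_pos'],o['tool_rot'],o['time'])
save('top','t7',(140,250,120,330),3.8)
```

```text
[ 0.4799921  -0.15685476  0.26841941] [-3.14067191e+00 -6.70207060e-04  1.51804710e+00] 19.45
```

View pics/t7.png

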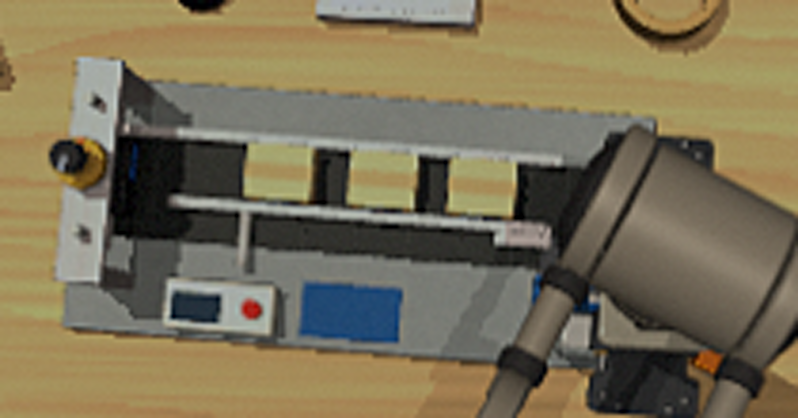

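The top crop shows all three cartons standing square between fence and guide at (280,172), (382,180) and (482,186), none of them under the head. The guide is in. Now I'll go to the gantry, stopping where the camera sees ring and knob.

Emit:
step_arm([
  [0.5,1,3.9,0.5,0,0,0],
  [0.5,2,7.8,1,0,0,0],
  [0.5,3,11.7,1.5,0,0,0],
  [0.5,4,15.6,2,0,0,0],
  [0.5,5,19.5,2.5,0,0,0],
])

```text
time: 19.92
tool_pos: [0.5307, 0.0398, 0.2926]
tool_rot: [3.14, -0.0, 1.518]
contact_force: [1.6, -0.4, 0.6]
opening: 0.0458
grip_force: 0.0
```

Emit:
step_arm([
  [0.5,1,3.9,0.5,0,0,0],
  [0.5,2,7.8,0.7,0,0,0],
  [0.5,3,11.7,0.7,0,0,0],
  [0.5,4.3,15.4,0.7,0,0,0],
  [0.5,4.3,16.2,0.7,0,0,0],
])

```text
time: 20.33
tool_pos: [0.5742, 0.2055, 0.2982]
tool_rot: [3.141, -0.002, 1.522]
contact_force: [-1.4, -0.1, -0.0]
opening: 0.0458
grip_force: 0.0
```

Emit:
step_arm([
  [0.5,0,0,0,0,0,0],
  [0.5,0,0,0,0,0,0],
  [0.5,0,0,0,0,0,0],
])

```text
time: 20.58
tool_pos: [0.5732, 0.1986, 0.2993]
tool_rot: [3.141, 0.001, 1.517]
contact_force: [-0.6, -0.2, -0.0]
opening: 0.0456
grip_force: 0.0
```

Run:
```python
from h import *
o=observe(); print(o['tool_pos'],o['tool_rot'],o['time'],o['contact_force'])
m=camera_model('wrist'); im=save('wrist','w8'); np.save('pics/w8m.npy',m,allow_pickle=True)
p=proj(m,np.append(c2w(0,.215),.183)); q=proj(m,np.append(c2w(0,.215),.220)); print(p,q)
u,v=p.astype(int); u=max(u,80);v=max(v,80)
cv2.imwrite('pics/w8c.png',cv2.resize(im[v-80:v+80,u-80:u+80],None,fx=3.7,fy=3.7,interpolation=cv2.INTER_CUBIC)[:,:,::-1]); print(u-80,v-80)
```

```text
[0.57319026 0.19855019 0.29930521] [3.14147260e+00 5.39148101e-04 1.51684524e+00] 20.5833 [-0.58710484 -0.19789642 -0.04237872]
[252.2101989  78.2087596] [251.21557047  76.51001888]
172 0
```

View pics/w8c.png

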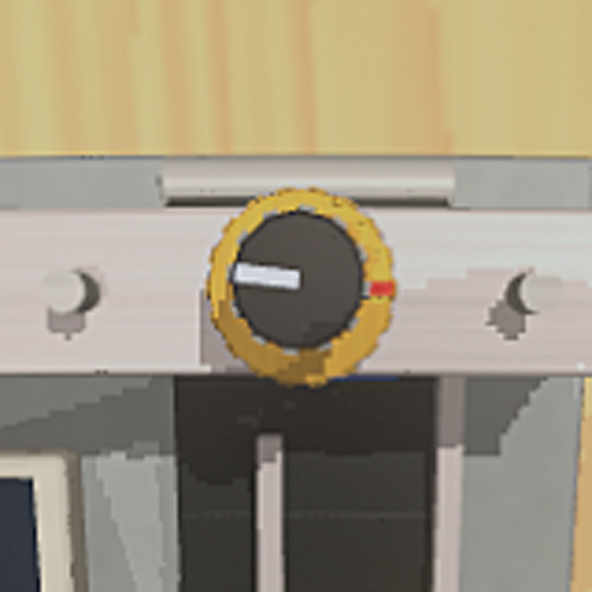

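The enlarged view shows the knob at (300,280) with its white line pointing left, the brass ring at (302,287) with its red mark on the right, and two posts at (65,290) and (540,292). I'll find the knob's top height by touching it with closed fingertips.

Emit:
step_arm([
  [0,0,3,-1,0,0,0],
  [0,0.1,6,-2,0,0,0],
  [0,0.1,9,-3,0,0,0],
  [0,0.1,9.1,-5,0,0,0],
  [0,0.1,9.1,-7,0,0,0],
])

```text
time: 21.05
tool_pos: [0.5745, 0.2911, 0.2294]
tool_rot: [3.14, -0.001, 1.518]
contact_force: [0.1, -0.6, -0.1]
opening: 0.0172
grip_force: 0.0
```

Emit:
step_arm([
  [0,0,0,0,0,0,0],
  [0,0,0,0,0,0,0],
  [0,0,0,0,0,0,0],
  [0,0,0,-0.15,0,0,0],
  [0,0,0,-0.3,0,0,0],
])

```text
time: 21.47
tool_pos: [0.575, 0.2904, 0.228]
tool_rot: [3.139, -0.001, 1.517]
contact_force: [-0.0, 0.2, -0.1]
opening: 0.0004
grip_force: 0.0
```

Emit:
step_arm([
  [0,0,0,0,0,0,0],
  [0,0,0,0,0,0,0],
  [0,0,0,-0.1,0,0,0],
  [0,0,0,-0.1,0,0,0],
])

```text
time: 21.8
tool_pos: [0.5742, 0.2908, 0.2253]
tool_rot: [3.142, 0.0, 1.518]
contact_force: [0.3, 0.1, 0.7]
opening: 0.0007
grip_force: 0.0
```

Emit:
step_arm([
  [0,0,0,-0.1,0,0,0],
  [0,0,0,-0.1,0,0,0],
  [0,0,0,-0.1,0,0,0],
])

```text
time: 22.05
tool_pos: [0.5742, 0.2908, 0.2242]
tool_rot: [3.142, 0.0, 1.518]
contact_force: [-0.1, 0.5, -1.0]
opening: 0.0001
grip_force: 0.0
```

Emit:
step_arm([
  [0,0,0,-0.1,0,0,0],
  [0,0,0,-0.1,0,0,0],
  [0,0,0,-0.1,0,0,0],
])

```text
time: 22.3
tool_pos: [0.5743, 0.2909, 0.2241]
tool_rot: [3.141, -0.0, 1.518]
contact_force: [-1.4, -0.2, 5.6]
opening: 0.0003
grip_force: 2.6
```

Emit:
step_arm([
  [0,0,0,-0.1,0,0,0],
  [0,0,0,-0.1,0,0,0],
  [0,0,0,-0.1,0,0,0],
])

```text
time: 22.55
tool_pos: [0.5744, 0.2909, 0.224]
tool_rot: [3.14, -0.001, 1.518]
contact_force: [-3.3, -0.9, 8.7]
opening: 0.0007
grip_force: 4.8
```

Contact at z = 0.2241 puts the head 49 mm above the belt, so it needs one full turn clockwise. Ring first.

Emit:
step_arm([
  [0,0,0,2.5,0,0,0],
  [0.65,0,0,3,0,0,0],
  [0.65,0,0,3,0,0,0],
  [0.65,0,0,3,0,0,0],
  [0.65,0,0,3,0,0,0],
])

```text
time: 22.97
tool_pos: [0.5739, 0.2906, 0.2509]
tool_rot: [-3.14, 0.001, 1.518]
contact_force: [-0.3, -0.2, -0.1]
opening: 0.0227
grip_force: 0.0
```

Emit:
step_arm([
  [0.65,0,0,0,0,0,0],
  [0.65,0,0,0,0,0,0],
  [0.65,0,0,-3,0,0,0],
  [0.65,0,0,-6,0,0,0],
  [0.65,0,0,-7,0,0,0],
])

```text
time: 23.38
tool_pos: [0.5721, 0.29, 0.1775]
tool_rot: [-3.135, 0.003, 1.518]
contact_force: [-0.4, 0.1, -1.6]
opening: 0.0557
grip_force: 0.0
```

Emit:
step_arm([
  [0.65,0,0,-0.8,0,0,0],
  [0.65,0,0,-1.2,0,0,0],
  [0.65,0,0,-1.2,0,0,0],
])

```text
time: 23.63
tool_pos: [0.5745, 0.2909, 0.1704]
tool_rot: [3.141, -0.0, 1.518]
contact_force: [0.8, -0.1, 0.1]
opening: 0.0599
grip_force: 0.0
```

Run:
```python
from h import *
o=observe(); print(o['tool_pos'],o['tool_rot'],o['qpos'],o['contact_force'],o['opening'])
```

```text
[0.57445327 0.29087383 0.1703563 ] [ 3.14144632e+00 -3.72170344e-05  1.51779495e+00] [ 3.49792798e-01  6.04907068e-01  1.24943300e+00 -2.40840789e-05
  1.28710338e+00  4.02800921e-01] [ 0.75807882 -0.1266993   0.09634304] 0.05987673895543738
```

Emit:
step_arm([
  [0.2,0,0,-0.2,0,0,0],
  [0.2,0,0,-0.2,0,0,0],
  [0.2,0,0,-0.2,0,0,0],
  [0.2,0,0,-0.2,0,0,0],
  [0.2,0,0,-0.2,0,0,0],
], grip_force=45)

```text
time: 24.05
tool_pos: [0.574, 0.291, 0.1692]
tool_rot: [3.141, -0.0, 1.518]
contact_force: [-3.3, 0.2, 5.0]
opening: 0.0406
grip_force: 45.0
```

Emit:
step_arm([
  [0.2,0,0,0,0,0,0],
  [0.2,0,0,0,0,0,0.08],
  [0.2,0,0,0,0,0,0.16],
  [0.2,0,0,0,0,0,0.24],
  [0.2,0,0,0,0,0,0.32],
])

```text
time: 24.47
tool_pos: [0.5737, 0.291, 0.1692]
tool_rot: [-3.141, -0.0, 1.842]
contact_force: [-5.7, -0.2, 5.8]
opening: 0.0408
grip_force: 45.0
```

Emit:
step_arm([
  [0.2,0,0,0,0,0,0.1],
  [0.2,0,0,0,0,0,0.2],
  [0.2,0,0,0,0,0,0.3],
  [0.2,0,0,0,0,0,0.4],
  [0.2,0,0,0,0,0,0.48],
])

```text
time: 24.88
tool_pos: [0.5734, 0.2908, 0.1692]
tool_rot: [-3.141, -0.001, 2.323]
contact_force: [-6.2, -0.8, 8.0]
opening: 0.0407
grip_force: 45.0
```

Emit:
step_arm([
  [0.2,0,0,0,0,0,0.1],
  [0.2,0,0,0,0,0,0.2],
  [0.2,0,0,0,0,0,0.2],
  [0.2,0,0,0,0,0,0.2],
  [0.2,0,0,0,0,0,0.2],
])

```text
time: 25.3
tool_pos: [0.5732, 0.2906, 0.1692]
tool_rot: [-3.14, -0.001, 2.519]
contact_force: [-6.5, -1.8, 6.9]
opening: 0.0407
grip_force: 45.0
```

Run:
```python
from h import *
o=observe(); print(o['tool_pos'],o['tool_rot'],o['contact_force'],o['torque'],o['opening'],o['grip_force'])
```

```text
[0.57321906 0.29063115 0.16919472] [-3.14031580e+00 -8.77086530e-04  2.51854938e+00] [-6.53074221 -1.76205411  6.94675788] [-0.27718474  1.06814778  0.22337461] 0.040692971954362826 45.00189006328583
```

Emit:
step_arm([
  [0.65,0,0,0,0,0,0],
  [0.65,0,0,0,0,0,0],
  [0.65,0,0,0,0,0,0],
  [0.65,0,0,4,0,0,0],
  [0.65,0,0,8,0,0,0],
])

```text
time: 25.72
tool_pos: [0.5733, 0.2902, 0.2463]
tool_rot: [-3.136, -0.003, 2.518]
contact_force: [1.2, 0.4, 0.6]
opening: 0.0594
grip_force: 0.0
```

Emit:
step_arm([
  [0.65,2.5,-1.6,2,0,0,0],
  [0.65,5,-3.2,4,0,0,0],
  [0.65,7.6,-4.9,5,0,0,0],
  [0.65,7.6,-4.9,5,0,0,0],
  [0.65,7.6,-4.9,5,0,0,0],
])

```text
time: 26.13
tool_pos: [0.6517, 0.2404, 0.2977]
tool_rot: [3.141, 0.0, 2.515]
contact_force: [-0.8, 0.3, 0.2]
opening: 0.0597
grip_force: 0.0
```

Run:
```python
from h import *
o=observe(); print(o['tool_pos'],o['tool_rot'])
m=camera_model('wrist'); im=save('wrist','w9'); hsv=cv2.cvtColor(im,cv2.COLOR_RGB2HSV)
C=np.array([.574,.2905]); p=proj(m,np.append(C,.183)); print(p)
red=(((hsv[...,0]<6)|(hsv[...,0]>174))&(hsv[...,1]>150)&(hsv[...,2]>60)).astype(np.uint8)
n,l,st,c=cv2.connectedComponentsWithStats(red)
for i in range(1,n):
    if st[i,4]>8: q=onz(m,*c[i],.183)[:2]; print(st[i,4],c[i],q,np.linalg.norm(q-C),np.arctan2(*(q-C)[::-1]))
# same for w8 
m=np.load('pics/w8m.npy',allow_pickle=True).item(); hsv=cv2.cvtColor(np.load('pics/w8.npy'),cv2.COLOR_RGB2HSV)
red=(((hsv[...,0]<6)|(hsv[...,0]>174))&(hsv[...,1]>150)&(hsv[...,2]>60)).astype(np.uint8)
n,l,st,c=cv2.connectedComponentsWithStats(red)
for i in range(1,n):
    if st[i,4]>8: q=onz(m,*c[i],.183)[:2]; print('w8',st[i,4],c[i],q,np.linalg.norm(q-C),np.arctan2(*(q-C)[::-1]))
```

```text
[0.65168956 0.24044932 0.29767997] [3.14108522e+00 4.45091945e-04 2.51520082e+00]
[252.04965984  76.60106691]
189 [115.56084656  66.07936508] [0.50032394 0.20510171] 0.11278753937063613 -2.282637192681223
15 [273.  76.] [0.58363751 0.30466402] 0.01713187069189429 0.9733312827638781
w8 13 [274.53846154  77.76923077] [0.59126689 0.28898109] 0.01733357114894374 -0.08774088823418096
w8 140 [175.68571429 184.12857143] [0.49815313 0.20232203] 0.11631036963610986 -2.2811574315341687
```

The red mark turned by 1.06 rad, so the ring is loose and the knob is untouched. Now I'll wind the wrist back to yaw ≈ 4.9 and take the knob.

Emit:
step_arm([
  [0.45,-2.5,1.6,0,0,0,0.12],
  [0.45,-5,3.2,0,0,0,0.24],
  [0.45,-7.7,5,0,0,0,0.36],
  [0.45,-7.7,5,0,0,0,0.48],
  [0.45,-7.7,5,0,0,0,0.6],
])

```text
time: 26.6
tool_pos: [0.5703, 0.2941, 0.2984]
tool_rot: [3.141, -0.001, 3.128]
contact_force: [0.2, 0.2, 0.0]
opening: 0.0413
grip_force: 0.0
```

Emit:
step_arm([
  [0.45,0,0,0,0,0,0.12],
  [0.45,0,0,0,0,0,0.24],
  [0.45,0,0,0,0,0,0.36],
  [0.45,0,0,0,0,0,0.48],
  [0.45,0,0,0,0,0,0.6],
])

```text
time: 27.02
tool_pos: [0.5718, 0.2927, 0.2976]
tool_rot: [3.141, -0.001, -2.558]
contact_force: [-0.1, 0.2, -0.4]
opening: 0.0416
grip_force: 0.0
```

Emit:
step_arm([
  [0.45,0,0,0,0,0,0.12],
  [0.45,0,0,0,0,0,0.24],
  [0.45,0,0,0,0,0,0.36],
  [0.45,0,0,0,0,0,0.48],
  [0.45,0,0,0,0,0,0.6],
])

```text
time: 27.43
tool_pos: [0.5719, 0.2927, 0.2976]
tool_rot: [3.14, -0.001, -1.958]
contact_force: [0.4, 0.0, -0.6]
opening: 0.041
grip_force: 0.0
```

Emit:
step_arm([
  [0.45,0,0,0,0,0,0.12],
  [0.45,0,0,0,0,0,0.24],
  [0.45,0,0,0,0,0,0.36],
  [0.45,0,0,0,0,0,0.48],
  [0.45,0,0,0,0,0,0.57],
])

```text
time: 27.85
tool_pos: [0.5719, 0.2927, 0.2976]
tool_rot: [3.14, 0.0, -1.388]
contact_force: [-0.1, 0.4, -0.5]
opening: 0.0412
grip_force: 0.0
```

Run:
```python
from h import *
o=observe(); print(o['tool_pos'],o['tool_rot'],o['qpos'],o['opening'])
```

```text
[0.57187924 0.29268074 0.29758523] [ 3.14001417e+00  6.94242016e-05 -1.38783256e+00] [ 3.53658588e-01  5.35463095e-01  1.02501971e+00  3.36571956e-04
  1.58265361e+00 -2.97089416e+00] 0.04124343740544848
```

Emit:
step_arm([
  [0.45,0.2,-0.2,-3,0,0,0],
  [0.45,0.2,-0.2,-6,0,0,0],
  [0.45,0.2,-0.2,-9,0,0,0],
  [0.45,0.2,-0.2,-9.8,0,0,0],
  [0.45,0.2,-0.2,-9.8,0,0,0],
], grip_force=30)

```text
time: 28.27
tool_pos: [0.5729, 0.2899, 0.1973]
tool_rot: [3.135, -0.001, -1.394]
contact_force: [-0.4, 0.0, 0.3]
opening: 0.0416
grip_force: 0.0
```

Emit:
step_arm([
  [0.05,0,0,0,0,0,0],
  [0.05,0,0,0,0,0,0],
  [0.05,0,0,0,0,0,0],
  [0.05,0,0,0,0,0,0],
  [0.05,0,0,0,0,0,0],
])

```text
time: 28.68
tool_pos: [0.5743, 0.2901, 0.2026]
tool_rot: [3.141, 0.001, -1.395]
contact_force: [-6.9, -1.5, 5.0]
opening: 0.0255
grip_force: 30.0
```

Emit:
step_arm([
  [0.05,0,0,0,0,0,-0.1],
  [0.05,0,0,0,0,0,-0.2],
  [0.05,0,0,0,0,0,-0.3],
  [0.05,0,0,-0.1,0,0,-0.4],
  [0.05,0,0,-0.1,0,0,-0.5],
])

```text
time: 29.1
tool_pos: [0.5743, 0.2902, 0.2019]
tool_rot: [3.141, 0.001, -1.9]
contact_force: [-7.3, -0.1, 7.6]
opening: 0.0252
grip_force: 30.0
```

Emit:
step_arm([
  [0.05,0,0,0,0,0,-0.12],
  [0.05,0,0,0,0,0,-0.24],
  [0.05,0,0,-0.05,0,0,-0.36],
  [0.05,0,0,-0.05,0,0,-0.48],
  [0.05,0,0,-0.08,0,0,-0.6],
])

```text
time: 29.52
tool_pos: [0.5744, 0.2902, 0.2011]
tool_rot: [3.141, 0.001, -2.501]
contact_force: [-7.8, -0.5, 6.8]
opening: 0.025
grip_force: 30.0
```

Emit:
step_arm([
  [0.05,0,0,0,0,0,-0.12],
  [0.05,0,0,0,0,0,-0.24],
  [0.05,0,0,-0.05,0,0,-0.36],
  [0.05,0,0,-0.05,0,0,-0.48],
  [0.05,0,0,-0.08,0,0,-0.6],
])

```text
time: 29.93
tool_pos: [0.5744, 0.2901, 0.2004]
tool_rot: [3.141, 0.0, -3.101]
contact_force: [-8.0, -0.8, 8.3]
opening: 0.0252
grip_force: 30.0
```

Emit:
step_arm([
  [0.05,0,0,0,0,0,-0.12],
  [0.05,0,0,0,0,0,-0.24],
  [0.05,0,0,-0.05,0,0,-0.36],
  [0.05,0,0,-0.05,0,0,-0.48],
  [0.05,0,0,-0.08,0,0,-0.6],
])

```text
time: 30.35
tool_pos: [0.5743, 0.2901, 0.1996]
tool_rot: [3.141, -0.0, 2.582]
contact_force: [-7.2, -0.9, 7.6]
opening: 0.0252
grip_force: 30.0
```

Emit:
step_arm([
  [0.05,0,0,0,0,0,-0.12],
  [0.05,0,0,0,0,0,-0.24],
  [0.05,0,0,-0.05,0,0,-0.36],
  [0.05,0,0,-0.05,0,0,-0.48],
  [0.05,0,0,-0.08,0,0,-0.6],
])

```text
time: 30.77
tool_pos: [0.5743, 0.2901, 0.1988]
tool_rot: [3.141, -0.001, 1.982]
contact_force: [-6.6, -1.2, 7.8]
opening: 0.0253
grip_force: 30.0
```

Emit:
step_arm([
  [0.05,0,0,0,0,0,-0.12],
  [0.05,0,0,0,0,0,-0.24],
  [0.05,0,0,-0.05,0,0,-0.36],
  [0.05,0,0,-0.05,0,0,-0.48],
  [0.05,0,0,-0.08,0,0,-0.6],
])

```text
time: 31.18
tool_pos: [0.5743, 0.2902, 0.198]
tool_rot: [3.142, -0.001, 1.382]
contact_force: [-7.2, -1.1, 8.0]
opening: 0.0256
grip_force: 30.0
```

Emit:
step_arm([
  [0.05,0,0,0,0,0,-0.12],
  [0.05,0,0,0,0,0,-0.24],
  [0.05,0,0,-0.05,0,0,-0.36],
  [0.05,0,0,-0.05,0,0,-0.48],
  [0.05,0,0,-0.08,0,0,-0.6],
])

```text
time: 31.6
tool_pos: [0.5744, 0.2902, 0.1973]
tool_rot: [-3.141, -0.001, 0.782]
contact_force: [-7.8, -1.9, 8.0]
opening: 0.0253
grip_force: 30.0
```

Emit:
step_arm([
  [0.05,0,0,0,0,0,-0.12],
  [0.05,0,0,0,0,0,-0.24],
  [0.05,0,0,-0.05,0,0,-0.36],
  [0.05,0,0,-0.05,0,0,-0.48],
  [0.05,0,0,-0.08,0,0,-0.6],
])

```text
time: 32.02
tool_pos: [0.5744, 0.2902, 0.1965]
tool_rot: [-3.141, -0.001, 0.182]
contact_force: [-7.5, -2.1, 7.5]
opening: 0.0254
grip_force: 30.0
```

Emit:
step_arm([
  [0.05,0,0,0,0,0,-0.12],
  [0.05,0,0,0,0,0,-0.24],
  [0.05,0,0,-0.05,0,0,-0.36],
  [0.05,0,0,-0.05,0,0,-0.48],
  [0.05,0,0,-0.08,0,0,-0.6],
])

```text
time: 32.43
tool_pos: [0.5744, 0.2901, 0.1958]
tool_rot: [-3.141, -0.0, -0.418]
contact_force: [-7.7, -1.2, 8.2]
opening: 0.0256
grip_force: 30.0
```

Emit:
step_arm([
  [0.05,0,0,0,0,0,-0.12],
  [0.05,0,0,0,0,0,-0.24],
  [0.05,0,0,-0.05,0,0,-0.36],
  [0.05,0,0,-0.05,0,0,-0.48],
  [0.05,0,0,-0.08,0,0,-0.6],
])

```text
time: 32.85
tool_pos: [0.5744, 0.2901, 0.195]
tool_rot: [-3.141, 0.0, -1.018]
contact_force: [-7.9, -1.8, 8.4]
opening: 0.0251
grip_force: 30.0
```

Run:
```python
from h import *
o=observe(); print(o['tool_pos'],o['tool_rot'],o['qpos'],o['opening'],o['contact_force'],o['torque'])
```

```text
[0.57438064 0.29010221 0.19499797] [-3.14099669e+00  4.74329171e-04 -1.01758926e+00] [3.48394229e-01 5.85459168e-01 1.21506428e+00 6.01492457e-04
 1.34058221e+00 2.93664285e+00] 0.025073812180401864 [-7.91781574 -1.83533767  8.38428338] [-0.18456274  1.41023954  0.07250211]
```

Emit:
step_arm([
  [0.45,0,0,0,0,0,0],
  [0.45,0,0,0,0,0,0],
  [0.45,0,0,1,0,0,0],
  [0.45,0,0,3.5,0,0,0.05],
  [0.45,0,0,4.5,0,0,0.17],
])

```text
time: 33.27
tool_pos: [0.5764, 0.2901, 0.2409]
tool_rot: [-3.137, -0.002, -0.839]
contact_force: [0.6, 0.5, 0.5]
opening: 0.0411
grip_force: 0.0
```

Emit:
step_arm([
  [0,0,0,0,0,0,0.12],
  [0,0,0,0,0,0,0.24],
  [0,0,0,0,0,0,0.36],
  [0,0,0,0,0,0,0.48],
  [0,0,0,0,0,0,0.6],
])

```text
time: 33.68
tool_pos: [0.5758, 0.2899, 0.2384]
tool_rot: [-3.141, -0.002, -0.235]
contact_force: [-0.5, 0.1, -0.6]
opening: 0.0122
grip_force: 0.0
```

Emit:
step_arm([
  [0,0,0,0,0,0,0.12],
  [0,0,0,0,0,0,0.24],
  [0,0,0,-0.5,0,0,0.36],
  [0,0,0,-1,0,0,0.48],
  [0,0,0,-1.5,0,0,0.6],
])

```text
time: 34.1
tool_pos: [0.5759, 0.2899, 0.2233]
tool_rot: [3.141, -0.002, 0.365]
contact_force: [0.9, 0.3, -0.3]
opening: 0.0006
grip_force: 0.0
```

Emit:
step_arm([
  [0,0,0,0,0,0,0.12],
  [0,0,0,0,0,0,0.24],
  [0,0,0,0,0,0,0.36],
  [0,0,0,0,0,0,0.48],
  [0,0,0,0,0,0,0.6],
])

```text
time: 34.52
tool_pos: [0.5758, 0.2899, 0.2234]
tool_rot: [3.14, -0.001, 0.965]
contact_force: [-0.1, 0.4, 0.1]
opening: 0.0002
grip_force: 0.0
```

Emit:
step_arm([
  [0,0,0,0,0,0,0.12],
  [0,0,0,0,0,0,0.24],
  [0,0,0,0,0,0,0.36],
  [0,0,0,-0.2,0,0,0.48],
  [0,0,0,-0.4,0,0,0.57],
])

```text
time: 34.93
tool_pos: [0.5759, 0.2899, 0.2195]
tool_rot: [3.139, -0.001, 1.535]
contact_force: [-0.7, 0.7, 0.1]
opening: 0.0005
grip_force: 0.0
```

Emit:
step_arm([
  [0,0,0,0,0,0,0],
  [0,0,0,0,0,0,0],
  [0,0,0,0,0,0,0],
])

```text
time: 35.18
tool_pos: [0.5756, 0.2898, 0.2188]
tool_rot: [3.141, -0.0, 1.525]
contact_force: [0.9, 0.4, -0.6]
opening: 0.0005
grip_force: 0.0
```

Emit:
step_arm([
  [0,0,0,-0.1,0,0,0],
  [0,0,0,-0.1,0,0,0],
  [0,0,0,-0.1,0,0,0],
])

```text
time: 35.43
tool_pos: [0.5752, 0.2898, 0.2171]
tool_rot: [3.142, 0.0, 1.527]
contact_force: [-1.3, -0.2, -0.5]
opening: 0.0002
grip_force: 0.0
```

Emit:
step_arm([
  [0,0,0,-0.1,0,0,0],
  [0,0,0,-0.1,0,0,0],
  [0,0,0,-0.1,0,0,0],
])

```text
time: 35.68
tool_pos: [0.5755, 0.2899, 0.2166]
tool_rot: [3.141, -0.0, 1.528]
contact_force: [0.1, -1.1, 3.4]
opening: 0.0004
grip_force: 1.6
```

Emit:
step_arm([
  [0,0,0,-0.1,0,0,0],
  [0,0,0,-0.1,0,0,0],
  [0,0,0,-0.1,0,0,0],
])

```text
time: 35.93
tool_pos: [0.5756, 0.2899, 0.2165]
tool_rot: [3.14, -0.001, 1.528]
contact_force: [-2.0, -1.9, 7.2]
opening: 0.0002
grip_force: 3.8
```

Emit:
step_arm([
  [0,0,0,-0.1,0,0,0],
  [0,0,0,-0.1,0,0,0],
  [0,0,0,-0.1,0,0,0],
])

```text
time: 36.18
tool_pos: [0.5757, 0.29, 0.2165]
tool_rot: [3.138, -0.001, 1.528]
contact_force: [-2.6, -1.3, 11.5]
opening: 0.0009
grip_force: 5.8
```

The knob top is at 0.2165, so the head is 41.5 mm above the belt. Next I'll tighten the ring.

Emit:
step_arm([
  [0,0,0,2,0,0,0],
  [0.65,-0.2,0.1,4,0,0,0],
  [0.65,-0.2,0.1,4,0,0,0],
  [0.65,-0.2,0.1,4,0,0,0],
  [0.65,-0.2,0.1,4,0,0,0],
])

```text
time: 36.6
tool_pos: [0.5729, 0.2907, 0.253]
tool_rot: [-3.14, 0.001, 1.528]
contact_force: [-0.2, -0.2, -1.0]
opening: 0.0223
grip_force: 0.0
```

Emit:
step_arm([
  [0.65,0,0,0,0,0,0],
  [0.65,0,0,0,0,0,0],
  [0.65,0,0,-3,0,0,0],
  [0.65,0,0,-6,0,0,0],
  [0.65,0,0,-7,0,0,0],
])

```text
time: 37.02
tool_pos: [0.571, 0.2899, 0.179]
tool_rot: [-3.134, 0.003, 1.528]
contact_force: [-0.6, -0.3, -0.7]
opening: 0.0556
grip_force: 0.0
```

Emit:
step_arm([
  [0.65,0,0,-0.8,0,0,0],
  [0.65,0,0,-1.2,0,0,0],
  [0.65,0,0,-1.2,0,0,0],
])

```text
time: 37.27
tool_pos: [0.5734, 0.2908, 0.1721]
tool_rot: [-3.142, 0.0, 1.528]
contact_force: [-0.1, 0.3, 1.2]
opening: 0.0595
grip_force: 0.0
```

Emit:
step_arm([
  [0.2,0,0,-0.3,0,0,0],
  [0.2,0,0,-0.3,0,0,0],
  [0.2,0,0,-0.3,0,0,0],
  [0.2,0,0,-0.3,0,0,0],
  [0.2,0,0,-0.3,0,0,0],
], grip_force=45)

```text
time: 37.68
tool_pos: [0.5739, 0.2909, 0.17]
tool_rot: [3.139, -0.001, 1.528]
contact_force: [1.5, -0.6, 1.6]
opening: 0.0408
grip_force: 45.0
```

Emit:
step_arm([
  [0.2,0,0,0,0,0,0],
  [0.2,0,0,0,0,0,-0.1],
  [0.2,0,0,0,0,0,-0.2],
  [0.2,0,0,0,0,0,-0.3],
  [0.2,0,0,0,0,0,-0.4],
])

```text
time: 38.1
tool_pos: [0.5742, 0.2908, 0.17]
tool_rot: [3.139, -0.002, 1.123]
contact_force: [3.3, -0.2, 2.1]
opening: 0.0411
grip_force: 45.0
```

Emit:
step_arm([
  [0.2,0,0,0,0,0,-0.1],
  [0.2,0,0,0,0,0,-0.2],
  [0.2,0,0,0,0,0,-0.3],
  [0.2,0,0,0,0,0,-0.4],
  [0.2,0,0,0,0,0,-0.5],
])

```text
time: 38.52
tool_pos: [0.5745, 0.2906, 0.17]
tool_rot: [3.14, -0.003, 0.623]
contact_force: [3.5, -0.1, 1.6]
opening: 0.0411
grip_force: 45.0
```

Emit:
step_arm([
  [0.2,0,0,0,0,0,-0.04],
  [0.2,0,0,0,0,0,-0.08],
  [0.2,0,0,0,0,0,-0.12],
  [0.2,0,0,0,0,0,-0.12],
  [0.2,0,0,0,0,0,-0.12],
])

```text
time: 38.93
tool_pos: [0.5746, 0.2905, 0.17]
tool_rot: [3.14, -0.003, 0.51]
contact_force: [5.3, -2.4, 2.9]
opening: 0.0406
grip_force: 45.0
```

Run:
```python
from h import *
o=observe(); print(o['tool_pos'],o['tool_rot'],o['opening'],o['contact_force'],o['torque'])
```

```text
[0.57455491 0.29047744 0.17002214] [ 3.13962302e+00 -2.94056309e-03  5.09758167e-01] 0.04057655308618241 [ 5.34486384 -2.35466488  2.91136328] [-0.31164519 -0.84989246  0.70612014]
```

Emit:
step_arm([
  [0.65,0,0,0,0,0,0],
  [0.65,0,0,0,0,0,0],
  [0.65,0,0,0,0,0,0],
  [0.65,0,0,4,0,0,0],
  [0.65,0,0,8,0,0,0],
])

```text
time: 39.35
tool_pos: [0.5712, 0.2904, 0.2468]
tool_rot: [-3.14, 0.008, 0.508]
contact_force: [1.2, 0.5, 0.5]
opening: 0.0592
grip_force: 0.0
```

Emit:
step_arm([
  [0.65,-2.5,-1.6,2,0,0,0],
  [0.65,-5,-3.2,4,0,0,0],
  [0.65,-7.6,-4.8,5,0,0,0],
  [0.65,-7.6,-4.8,5,0,0,0],
  [0.65,-7.6,-4.8,5,0,0,0],
])

```text
time: 39.77
tool_pos: [0.4963, 0.2426, 0.3003]
tool_rot: [-3.142, -0.001, 0.508]
contact_force: [-0.6, 0.9, -0.2]
opening: 0.06
grip_force: 0.0
```

Run:
```python
from h import *
o=observe(); print(o['tool_pos'],o['tool_rot'])
m=camera_model('wrist'); im=save('wrist','w10'); hsv=cv2.cvtColor(im,cv2.COLOR_RGB2HSV)
C=np.array([.574,.2905])
red=(((hsv[...,0]<6)|(hsv[...,0]>174))&(hsv[...,1]>150)&(hsv[...,2]>60)).astype(np.uint8)
n,l,st,c=cv2.connectedComponentsWithStats(red)
for i in range(1,n):
    if st[i,4]>5: q=onz(m,*c[i],.183)[:2]; print(st[i,4],c[i],q,np.linalg.norm(q-C),np.arctan2(*(q-C)[::-1]))
```

```text
[0.49628057 0.24260771 0.30030924] [-3.14152955e+00 -1.47416415e-03  5.07866774e-01]
18 [265.16666667  59.16666667] [0.5913512  0.28939727] 0.01738620473838071 -0.06346811797998794
131 [295.16030534 204.81679389] [0.49482231 0.20287211] 0.1181006108069726 -2.305578773557348
```

Emit:
step_arm([
  [0.65,-4,-0.5,0,0,0,0],
  [0.65,-8,-1,0,0,0,0],
  [0.65,-11,2,0,0,0,0],
  [0.65,-13,5,0,0,0,0],
  [0.65,-13,5,0,0,0,0],
])

```text
time: 40.23
tool_pos: [0.3639, 0.2968, 0.2985]
tool_rot: [-3.139, 0.002, 0.513]
contact_force: [0.7, 0.7, 0.5]
opening: 0.0594
grip_force: 0.0
```

Run:
```python
from h import *
save('top','t11',(140,250,120,330),3.8)
save('side','s11',(150,360,120,330),2.8)
```

```text
(no output)
```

View pics/t11.png

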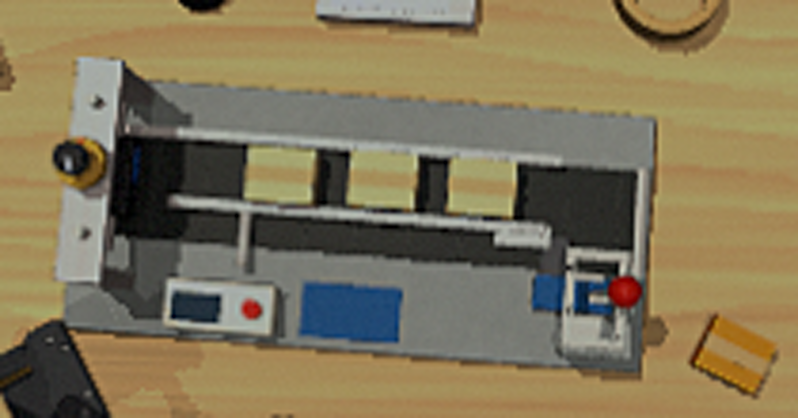

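View pics/s11.png

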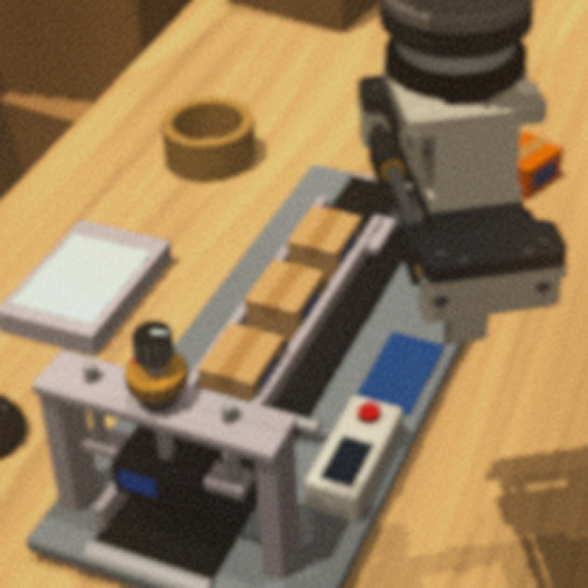

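Both views show the three cartons in file between guide and fence, at (280,175), (382,180) and (482,186) in the top crop. The red knob is at (625,292) with the arm clear. The ring's red mark is back within 0.03 rad of its start. One last numeric check before handing in.

Run:
```python
from h import *
m=camera_model('top')
for (u,v),z in [((281,176),.068),((382,181),.068),((482,186),.068),((625,292),.153)]:
    print(w2c(onz(m,u/3.8+120,v/3.8+140,z)))
print(hand_in())
```

```text
[0.0138454  0.06539136]
[ 0.01576581 -0.02443066]
[ 0.0176292  -0.11292778]
[-0.07122476 -0.23806978]
the job is handed in; nothing more can be done
None
```

The job is handed in; the tool returned no verdict. All three cartons stand in single file on the belt with the guide in slot 3, the head at about 41.5 mm, the lock ring back to its tight mark, and the tape, drive and mouse untouched.

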